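# Take the hand-held meter off its hanger and stand it up on its prop leg

## Robot

A 6-joint arm with a two-finger parallel gripper is mounted at the origin on a cart in front of the work surface, level with it; the furniture and walls round the work are solid. World frame = base frame: x ahead of the robot, y to its left, z up, the work surface at z = 0. Lengths are in m, angles in degrees, forces in N, time in s.
With the tool pointing down it reaches from about 0.4 to 0.825 m from the base axis. Payload 7 kg.
Tool frame: the origin (TCP) lies on the centre line of the jaws, within the pads' length; the fingertips stand 19 mm ahead of it and the grasp point (between the pads) is the TCP; z points along the fingers, y is the line along which they close (so a half turn about z gives the same grasp; the last joint's range is limited). The gripper opens to 88 mm and grips with 3 to 60 N. Pads are 19 mm wide; open, the fingers measure 130 mm over their backs; the gripper's body (78 mm by 193 mm) begins 47 mm behind the grasp point.
Start: joints at [81.137, 20.546, 0.682, 0, -70.136, -16.507], TCP at [0.289, 0.61, 0.246] pointing down, gripper open.
Joint ranges: [-176.03, 176.03], [-82.01, 121.73], [-58.28, 71.71], [-173.87, 95.51], [-174.79, -0.11], [-173.66, 173.66]. Speed limits (degrees/s): [136.94, 136.94, 172.46, 180, 180, 180].

## Interface

Orientations are given as [roll, pitch, yaw] about the fixed x, y, z axes, in that order (R = Rz(yaw) Ry(pitch) Rx(roll)).
In Python, from plant import * gives the robot as it stands. The module is installed in compiled form; this text tells all that it offers.
- The arm moves only by the tool play_rows, never from a script. Its argument "deltas" is a list of rows, each a list of 6 numbers: the shift along the world's x, y, z scaled (see below), then the turn, a rotation vector about the world's x, y, z scaled (see below). A call has 1 to 10 rows; each row shifts and turns the commanded pose from where the row before left it; what a row does not reach is not made up. The controller multiplies each number of a shift by 800 mm and each number of a turn by 180 degrees. A row lasts 1/10 s, in which the tool goes at most 50 mm and 8.59 degrees, less where a joint would pass 70% of its speed; a pose out of reach is approached as far as the arm can. A call with a number of a shift or a turn outside -1 to 1 is refused whole. A call with a gripper value outside its range is refused whole. "gripper" is the gripper command: -1 is shut, 1 is fully open, values between are in proportion, set as the call begins (left out, the last holds). The fingers move at their own pace and stop on an object; the grip force is fixed at half the most. Time passes only in rows, so rows that do not move let the fingers close. It gives the time, the measured TCP pose, the force, the opening and the grip force at its end, in the units of the state.
- get_obs(): the state, without advancing time (a new reading comes with each control period).
- snapshot(name): name is "scene" or "top" or "wrist"; returns (picture, depth): 480x640x3 uint8, blue, green, red; 480x640 float32, m along the optical axis (not along the pixel's ray), 0 where there is no reading.
- camera_model(name): a dict with "fx", "fy", "cx", "cy" (pixels), "world_to_cam" (4x4, takes a point from world to camera coordinates). Camera axes: x right, y down, z forward; pixel columns grow to the right and rows downward; lengths in m; the calibration is good to about 2 mm. A picture is of the moment at which its call begins: read the wrist's pose just before it. camera_model takes no time and is no camera call; for the wrist camera it gives the pose at the moment of the call.
- close_job(): hands the job in; it is judged then, once.
The state is a dict: "clock": time; "joint_pos": joint angles; "qvel": joint speeds; "tau": joint torques, N m; "tool_pos": TCP position; "orientation": TCP orientation; "force": force on the tool from outside, world axes, zero at the start; "moment": the same for the moment, N m; "opening": finger opening in m; "gripper_force": force on a finger pad.
Only numpy, scipy, OpenCV 4.12 (cv2) and the standard library are available. Lean on these libraries where they do the work, as an engineer would, in place of code of your own. Each camera call takes 0.05 s, during which the arm holds its last target. There are 200 camera calls.

## Task

Unhook the hand-held meter from the ledge of its white hanger, lay it gently face down on the bench mat and let go, then swing out the prop leg on its back, past the pull of its spring, until it snaps fully open. Then take the meter again and stand it on the mat, leaning back on the opened leg with the screen towards the robot's side of the bench, and let go. Leave the glass beaker, the jar of caps, the white plastic beaker and the wash bottle where they are.

Things in the scene. Friction and masses are not known exactly. Their poses are not given: they have to be found in the camera images.
- meter: Dark blue hand-held meter, a block 150 x 62 x 32 mm, about 0.5 kg. Origin: centre of its lower end face. z runs up its length to the upper end (two brass sockets), -x out of the screen, +x out of the back, y across the width; grip its plain long sides (y = +-31 mm). Hangs upright, lower end 35 mm above the worktop. Face down, +x points up. Stood right it leans back 0.46 rad (26 degrees).
- meter_mid (a point): The middle of the meter's block: 75 mm up its z axis from the origin. Its faces lie 16 mm from here in x, 31 mm in y, 75 mm in z.
- meter_lip (a point): Top of the steel lip on the meter's back, 40 mm wide: it stands 12.5 mm out of the back at 134 to 137 mm up and hooks 7 mm down behind the hanger's ledge. The lip is free once the meter has risen 8 mm; after 17 mm the leg's hinge lugs, below, strike the ledge, so draw it off 30 mm towards its screen side in between (or tip its lower end out first).
- leg_hinge (a point): Middle of the leg's hinge axis, which runs across the width: 96 mm up the meter's z axis, 7.5 mm out of its back (x = 23.5 mm in its frame). The steel lugs round it are 33 mm wide.
- leg (a joint): Swing of the aluminium prop leg away from the meter's back: 0 folded, 0.88 rad at its open stop. A spring pulls it shut below about 0.45 rad (0.55 while the meter lies face down) and throws it open beyond; the pull is strongest when folded, 0.11 N m or 1.5 N near the foot, and fades to nothing there. The meter's weight holds it down while the leg is raised.
- leg_foot (a point): End of the leg's black rubber foot (26 mm wide, 11 mm across), 90.5 mm from the hinge towards the meter's lower end; it moves with the leg. The leg is a channel 20 mm wide and 13 mm deep; folded, it stands 1 to 14 mm proud of the back all along and can be pinched across its width.
- hanger: White folded-sheet stand, fixed. Origin on the worktop under the hanging meter; x from screen to back. Base plate 86 mm wide, x = -40 to 80 mm, 5 mm high. Upright sheet 56 mm wide, front at x = 31 mm, 168 mm high. Ledge: an upstanding bar, x = 20.5 to 24.5 mm, 56 mm wide, its top 169 mm above the worktop and 10 mm above the channel behind it.
- mat: Flat blue-green bench mat 300 x 220 x 3 mm, fixed. Origin: centre of its underside; x along its length, roughly away from the robot.
- mat_far (a point): A point on the worktop straight beyond the mat's far short edge, 200 mm from the mat's middle along its x axis. With the screen towards the robot, this point lies behind the meter.
- beaker: Clear 150 ml beaker, 67 mm across, 83 mm high; bystander. Origin: centre of its underside.
- caps_jar: Clear jar of caps, 78 mm across, 107 mm high; bystander. Origin: centre of its underside.
- pp_beaker: White plastic beaker, 79 mm across, 99 mm high; bystander. Origin: centre of its underside.
- wash: White wash bottle with red cap and spout, 66 mm across, 223 mm high; bystander. Origin: centre of its underside.

How it is judged (in metres and radians):
On the way, in this order (a step that is already met when the one before it is completed fails the run):
1. the meter is off the hanger, lies face down on the mat with its leg folded, and is let go (angle between meter's own x axis and vertical below 0.12 rad and height (world z) of meter below 0.035 m and value of joint leg below 0.2 rad and contact force between the fingers and meter below 0.3 N and x of meter_mid in the frame of mat between -0.13 and 0.13 m and y of meter_mid in the frame of mat between -0.09 and 0.09 m), for 0.2 s.
2. the leg is swung out past its tipping point and stays at its open stop, while the meter still lies face down (value of joint leg above 0.82 rad and angle between meter's own x axis and vertical below 0.3 rad and contact force between the fingers and meter below 0.3 N), for 0.2 s.
At the end, for the whole second after the job is handed in: the leg is open (over 0.82 rad); the meter stands at rest on the mat on its lower end and the leg's foot, both within the mat, leaning back 0.38 to 0.54 rad, its screen towards the robot (turned under 0.6 rad from the mat, mat_far behind it); nothing holds it (value of joint leg above 0.82 rad and angle between meter's own z axis and vertical between 0.38 and 0.54 rad and height (world z) of meter below 0.018 m and height (world z) of leg_foot below 0.012 m and x of meter in the frame of mat between -0.145 and 0.145 m and y of meter in the frame of mat between -0.105 and 0.105 m and x of leg_foot in the frame of mat between -0.148 and 0.148 m and y of leg_foot in the frame of mat between -0.108 and 0.108 m and angle between the y axis of meter and the y axis of mat, either way round below 0.6 rad and x of mat_far in the frame of meter above 0.03 m and linear speed of meter below 0.01 m/s and angular speed of meter below 0.05 rad/s); the robot touches nothing.
It fails at once if the glass beaker is moved more than 30 mm (distance of beaker from where it was at the start of the episode above 0.03 m).
It fails at once if the jar of caps is moved more than 30 mm (distance of caps_jar from where it was at the start of the episode above 0.03 m).
It fails at once if the white plastic beaker is moved more than 30 mm (distance of pp_beaker from where it was at the start of the episode above 0.03 m).
It fails at once if the wash bottle is moved more than 30 mm (distance of wash from where it was at the start of the episode above 0.03 m).
It fails at once if the meter is dropped or let topple: it turns faster than 6 rad/s, or moves faster than 0.6 m/s close over the worktop (angular speed of meter above 6 rad/s or (height (world z) of meter_mid below 0.09 m and linear speed of meter above 0.6 m/s)).
It also fails if it takes over 72 s, if anything falls off the work surface, if the arm or the gripper's body presses on something with over 40 N, if the wrist force passes 120 N, or if a joint passes its speed limit or range.

## Working session

There is one attempt and no reset: what is moved stays moved. The work goes in short steps, Python scripts to look and compute and a tool call to move; the robot and the scene stay as the last step left them, time stands still between calls to the robot, and variables do not carry over. Pictures are saved under pics/ and viewed, at most 12 in all, crops included, and the job is handed in when it is done.

Besides the shell and the picture viewer there is one more tool, called after "Request:" in YAML: its name, and indented under it one key for each argument. play_rows: Moves the arm, as the interface text tells. Its arguments: {"type":"object","properties":{"deltas":{"type":"array","items":{"type":"array","items":{"type":"number","minimum":-1,"maximum":1}}},"gripper":{"type":"number"}},"required":["deltas"]}

```bash
mkdir -p pics
cat > h.py <<'E'
from plant import *
import numpy as np, cv2
from scipy.spatial.transform import Rotation as R
def shot(n,f):
    m=camera_model(n); p,d=snapshot(n); cv2.imwrite('pics/%s.png'%f,p); np.savez('pics/%s.npz'%f,p=p,d=d,W=np.array(m['world_to_cam']),k=[m['fx'],m['fy'],m['cx'],m['cy']])
def pts(f):
    z=np.load('pics/%s.npz'%f); d=z['d']; fx,fy,cx,cy=z['k']; v,u=np.mgrid[:480,:640]
    c=np.stack([(u-cx)/fx*d,(v-cy)/fy*d,d,np.ones_like(d)],-1)
    w=c@np.linalg.inv(z['W']).T; w=w[...,:3]; w[d==0]=np.nan; return w,z['p']
E
python3 - <<'E'
from h import *
o=get_obs(); print({k:np.round(v,3) for k,v in o.items()})
shot('scene','s0'); shot('top','t0')
for n in('scene','top'): m=camera_model(n); print(n,np.round(np.linalg.inv(m['world_to_cam']),3).tolist(),m['fx'])
E
```

```text
{'clock': np.float64(0.0), 'joint_pos': array([ 8.1139e+01,  2.0592e+01,  6.3200e-01, -2.1000e-02, -7.0136e+01,
       -1.6506e+01]), 'qvel': array([-0.028,  0.153,  0.015,  0.018,  0.074, -0.039]), 'tau': array([-0.0000e+00, -5.8273e+01,  2.9306e+01,  6.9970e+00,  7.0000e-03,
       -0.0000e+00]), 'tool_pos': array([0.289, 0.609, 0.245]), 'orientation': array([ 1.79903e+02, -8.00000e-03, -2.53740e+01]), 'force': array([ 0.244,  0.019, -0.122]), 'moment': array([-0.027, -0.012, -0.001]), 'gripper_force': np.float64(0.0), 'opening': np.float64(0.087)}
scene [[0.886, -0.305, 0.35, 0.304], [-0.464, -0.59, 0.661, -0.377], [0.004, -0.748, -0.664, 0.687], [0.0, 0.0, 0.0, 1.0]] 464.3385201097171
top [[-0.027, -0.997, 0.077, 0.514], [-0.999, 0.024, -0.029, 0.189], [0.027, -0.078, -0.997, 1.137], [0.0, 0.0, 0.0, 1.0]] 460.76484400662116
```

View pics/s0.png

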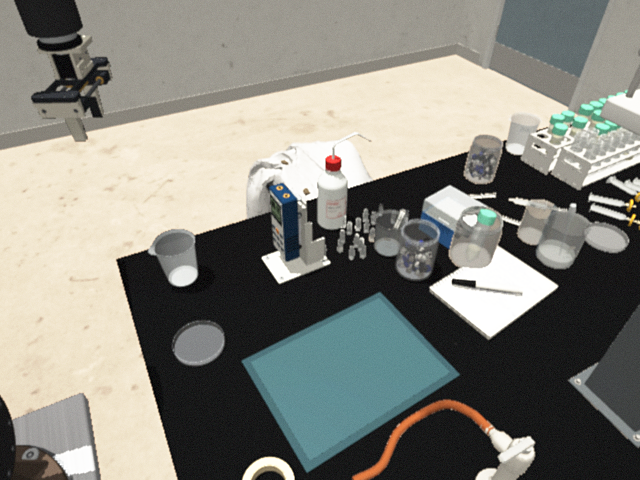

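View pics/t0.png

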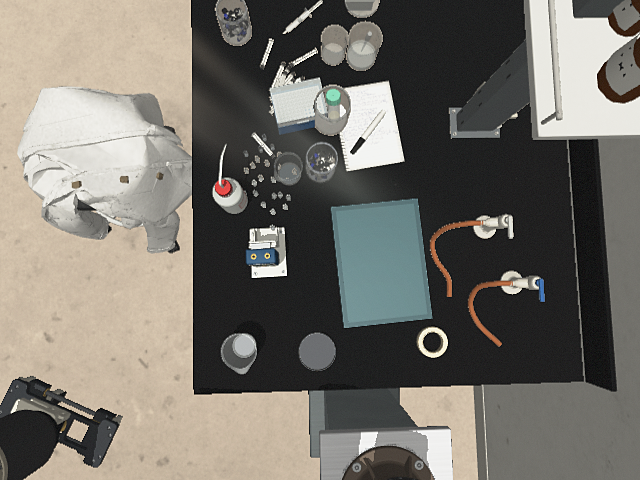

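The pictures show the meter at top (262,256), its screen towards the robot, and the mat at top corners (331,207), (417,199), (432,318) and (345,327). The wash bottle is at (230,195) and the white beaker at (240,350).

Run:
```python
from h import *
w,p=pts('t0')
# mat
for u,v in [(331,207),(417,199),(432,318),(345,327)]:
    z=np.load('pics/t0.npz');fx,fy,cx,cy=z['k'];C=np.linalg.inv(z['W'])
    r=C[:3,:3]@[(u-cx)/fx,(v-cy)/fy,1]; print('mat',np.round(C[:3,3]+r*(0.003-C[2,3])/r[2],4))
# meter top
for f in('t0','s0'):
    w,p=pts(f)
    X=w.reshape(-1,3);c=p.reshape(-1,3).astype(int)
    m=(X[:,2]>0.178)&(X[:,2]<0.19)&(abs(X[:,0]-.5)<.12)&(abs(X[:,1]-.37)<.1)
    q=X[m]; print(f,len(q),q.mean(0).round(4)); 
    if len(q)>5: b=cv2.minAreaRect(q[:,:2].astype(np.float32)*1000); print(b)
    blue=(c[:,0]>c[:,2]+20)&(X[:,2]>.03)&(X[:,2]<.2)&(abs(X[:,0]-.5)<.12)&(abs(X[:,1]-.4)<.12)
    q=X[blue];print('blue',len(q),np.nanmin(q,0),np.nanmax(q,0))
    # white hanger base
    wh=(c.min(1)>150)&(X[:,2]>.002)&(X[:,2]<.009)&(abs(X[:,0]-.5)<.12)&(abs(X[:,1]-.4)<.1)
    q=X[wh];print('base',len(q),cv2.minAreaRect(q[:,:2].astype(np.float32)*1000))
w,p=pts('t0')
for n,(u,v) in dict(wash=(230,200),pp=(238,350),dish=(317,351),jar=(321,160),bk=(288,168)).items(): print(n,w[v,u].round(3))
im=p[190:340,190:340]; s=pts('s0')[1][160:300,230:370]
cv2.imwrite('pics/c0.png',np.hstack([cv2.resize(im,(400,400),interpolation=2),cv2.resize(s,(400,400),interpolation=2)]))
```

```text
mat [0.6942 0.1148 0.003 ]
mat [ 0.7096 -0.1013  0.003 ]
mat [ 0.4136 -0.1254  0.003 ]
mat [0.398  0.0893 0.003 ]
t0 276 [0.5656 0.2876 0.1844]
((566.065185546875, 287.7379150390625), (35.352237701416016, 31.41358184814453), 89.18074798583984)
blue 165 [0.55051243 0.28006869 0.17932615] [0.58162568 0.30560274 0.18917863]
base 84 ((497.48968505859375, 320.67620849609375), (29.90040397644043, 242.23439025878906), 81.00244140625)
s0 195 [0.5662 0.2868 0.1848]
((568.2494506835938, 288.5068054199219), (32.31212615966797, 36.07062911987305), 1.3686668872833252)
blue 94 [0.55184704 0.28018297 0.18161522] [0.58199147 0.30643051 0.1877411 ]
base 89 ((546.9004516601562, 308.9558410644531), (39.75037384033203, 17.551557540893555), 0.07808999717235565)
wash [0.694 0.345 0.13 ]
pp [0.351 0.35  0.003]
dish [0.342 0.159 0.   ]
jar [0.797 0.139 0.064]
bk [0.795 0.219 0.004]
```

View pics/c0.png

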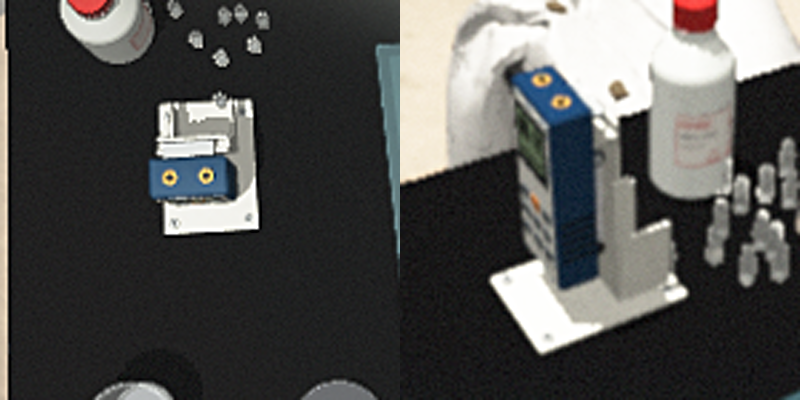

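The crop shows the meter's two brass sockets up, its screen on the robot's side and the hanger's upright behind it. My y bound cut the meter off, so I'll measure it again.

```bash
cat >> h.py <<'E'
import json
def log():
    o=get_obs(); open('log.txt','a').write(json.dumps([list(map(float,o['joint_pos'])),list(map(float,o['tool_pos'])),list(map(float,o['orientation']))])+'\n'); return o
E
python3 - <<'E'
from h import *
log()
for f in('t0','s0'):
    w,p=pts(f)
    X=w.reshape(-1,3);c=p.reshape(-1,3).astype(int)
    near=(abs(X[:,0]-.58)<.1)&(abs(X[:,1]-.275)<.065)
    m=near&(X[:,2]>0.178)&(X[:,2]<0.195); q=X[m]
    print(f,len(q),q.mean(0).round(4),np.percentile(q,[2,98],0).round(4).tolist(),cv2.minAreaRect(q[:,:2].astype(np.float32)*1000))
    m=near&(X[:,2]>0.155)&(X[:,2]<0.174)&(X[:,0]>.58); q=X[m]; print('ledge/upright',len(q),q.mean(0).round(4),cv2.minAreaRect(q[:,:2].astype(np.float32)*1000))
    m=near&(X[:,2]>0.003)&(X[:,2]<0.009); q=X[m]; print('base',len(q),cv2.minAreaRect(q[:,:2].astype(np.float32)*1000))
    m=near&(X[:,2]>0.02)&(X[:,2]<.15)&(X[:,0]>.6); q=X[m]; print('rear',np.percentile(q,[2,98],0).round(3).tolist())
E
```

```text
t0 465 [0.566  0.2753 0.1845] [[0.5504, 0.2458, 0.1795], [0.5816, 0.3051, 0.1882]] ((566.7435302734375, 275.43878173828125), (59.940086364746094, 33.11971664428711), 89.20388793945312)
ledge/upright 186 [0.5917 0.2726 0.168 ] ((591.6952514648438, 273.6017761230469), (55.65398025512695, 16.830440521240234), 86.78327178955078)
base 817 ((580.1221923828125, 275.1837158203125), (128.77357482910156, 199.5982208251953), 89.76010131835938)
rear [[0.603, 0.246, 0.021], [0.676, 0.303, 0.119]]
s0 401 [0.567  0.2704 0.1844] [[0.5528, 0.2442, 0.1782], [0.5838, 0.303, 0.1874]] ((568.5562744140625, 274.4820861816406), (32.466773986816406, 64.15704345703125), 1.5680358409881592)
ledge/upright 150 [0.5945 0.2592 0.1666] ((592.347412109375, 271.5997314453125), (57.01176071166992, 22.305601119995117), 88.38214111328125)
base 964 ((579.0410766601562, 264.66705322265625), (101.94580841064453, 186.924072265625), 89.45370483398438)
rear [[0.6, 0.244, 0.022], [0.643, 0.299, 0.142]]
```

Request:
play_rows:
  deltas:
    - [0.0347, -0.0418, 0.0068, 0, 0, 0.0141]
    - [0.0347, -0.0418, 0.0068, 0, 0, 0.0141]
    - [0.0347, -0.0418, 0.0068, 0, 0, 0.0141]
    - [0.0347, -0.0418, 0.0068, 0, 0, 0.0141]
    - [0.0347, -0.0418, 0.0068, 0, 0, 0.0141]
    - [0.0347, -0.0418, 0.0068, 0, 0, 0.0141]
    - [0.0347, -0.0418, 0.0068, 0, 0, 0.0141]
    - [0.0347, -0.0418, 0.0068, 0, 0, 0.0141]
    - [0.0347, -0.0418, 0.0068, 0, 0, 0.0141]
    - [0.0347, -0.0418, 0.0068, 0, 0, 0.0141]
  gripper: 1

```text
clock: 1.1
tool_pos: [0.5675, 0.2739, 0.2999]
orientation: [180.0, 0.0, 0.1]
force: [0.8, 1.1, -0.3]
opening: 0.0875
gripper_force: 0.0
```

Run:
```python
from h import *
log(); shot('wrist','w1')
```

```text
(no output)
```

View pics/w1.png

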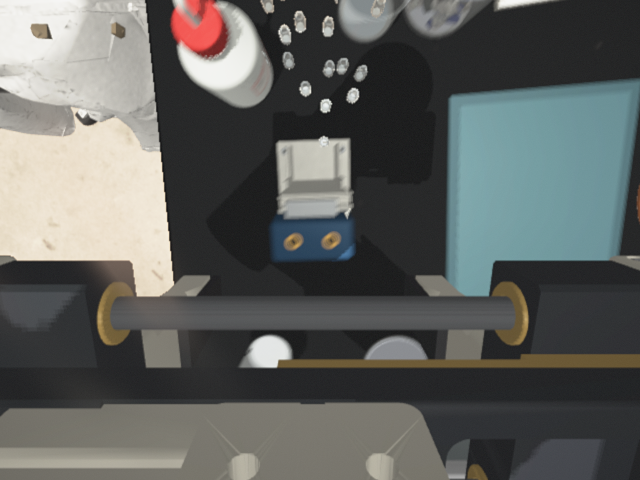

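The wrist view has the meter's top at (271-354, 218-262), its middle at u=312. The fingers are at u≈175 and 440, so it is centred between them.

Run:
```python
from h import *
w,p=pts('w1')
X=w[200:275,255:370].reshape(-1,3)
m=(X[:,2]>.178)&(X[:,2]<.195)&(X[:,0]>.54)&(X[:,0]<.60);q=X[m]
print(len(q),q.mean(0),np.percentile(q,[1,99],0).round(4).tolist(),cv2.minAreaRect(q[:,:2].astype(np.float32)*1000))
X=w[0:110,165:280].reshape(-1,3);m=(X[:,2]>.05)&(X[:,0]>.6);q=X[m];print('wash',np.percentile(q,[1,50,99],0).round(3).tolist())
```

```text
3378 [0.57024962 0.27699425 0.18486689] [[0.5538, 0.247, 0.1799], [0.5852, 0.3071, 0.187]] ((569.1025390625, 277.1955261230469), (32.127498626708984, 62.061649322509766), 2.1960256099700928)
wash [[0.685, 0.323, 0.056], [0.709, 0.346, 0.134], [0.744, 0.382, 0.202]]
```

Request:
play_rows:
  deltas:
    - [0.002, 0.0034, -0.02, 0, 0, 0.008]
    - [0, 0, -0.03, 0, 0, 0]
    - [0, 0, -0.03, 0, 0, 0]
    - [0, 0, -0.03, 0, 0, 0]
    - [0, 0, -0.03, 0, 0, 0]
    - [0, 0, -0.03, 0, 0, 0]
    - [0, 0, -0.02, 0, 0, 0]
    - [0, 0, 0, 0, 0, 0]

```text
clock: 1.95
tool_pos: [0.5669, 0.2771, 0.1449]
orientation: [179.8, 0.3, 1.4]
force: [-0.8, -0.6, -0.1]
opening: 0.0877
gripper_force: 0.0
```

Request:
play_rows:
  deltas:
    - [0, 0, 0, 0, 0, 0]
    - [0, 0, 0, 0, 0, 0]
    - [0, 0, 0, 0, 0, 0]
    - [0, 0, 0, 0, 0, 0]
    - [0, 0, 0, 0, 0, 0]
    - [0, 0, 0, 0, 0, 0]
    - [0, 0, 0, 0, 0, 0]
  gripper: -1

```text
clock: 2.65
tool_pos: [0.5682, 0.2773, 0.1489]
orientation: [179.9, 0.0, 1.4]
force: [-2.2, -3.9, 4.7]
opening: 0.0617
gripper_force: 29.9
```

Request:
play_rows:
  deltas:
    - [0, 0, 0.005, 0, 0, 0]
    - [0, 0, 0.005, 0, 0, 0]
    - [0, 0, 0.0055, 0, 0, 0]
    - [0, 0, 0, 0, 0, 0]
    - [-0.006, 0, 0, 0, 0, 0]
    - [-0.012, 0, 0, 0, 0, 0]
    - [-0.015, 0, 0, 0, 0, 0]
    - [-0.015, 0, 0, 0, 0, 0]
    - [0, 0, 0, 0, 0, 0]

```text
clock: 3.55
tool_pos: [0.5279, 0.278, 0.1606]
orientation: [-180.0, 0.0, 1.5]
force: [0.6, 0.5, -5.2]
opening: 0.062
gripper_force: 29.9
```

Run:
```python
from h import *
o=log(); print(o['force'],o['moment']); shot('scene','s1'); _,p=pts('s1'); cv2.imwrite('pics/c1.png',cv2.resize(p[110:310,180:420],(720,600)))
```

```text
[ 0.62762914  0.51693933 -5.19188462] [ 0.00437394 -0.05775928  0.00380648]
```

View pics/c1.png

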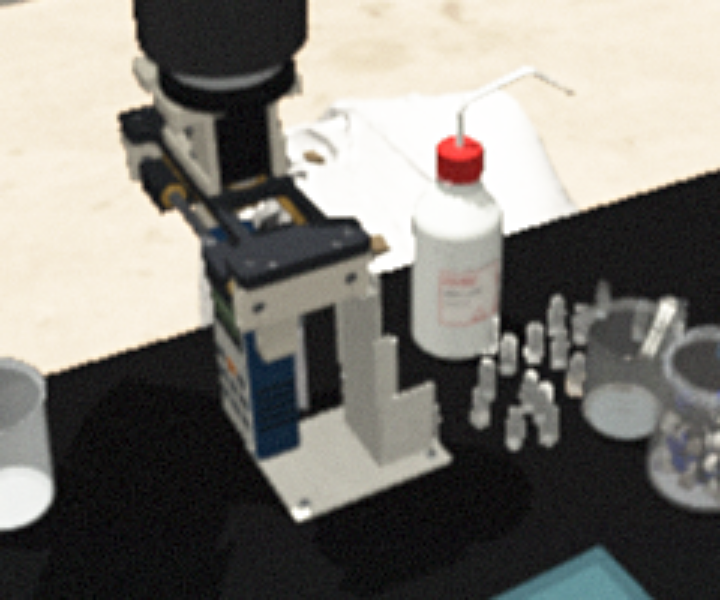

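The picture shows the meter drawn clear of the ledge in the gripper, with the wash bottle still standing. Next I'll carry it over the mat, tilting slightly to collect kinematic data.

Request:
play_rows:
  deltas:
    - [0.0, 0, 0.04, 0, 0, 0]
    - [0.0, 0, 0.04, 0, 0, 0]
    - [0.005, -0.045, 0.02, 0, 0, 0]
    - [0.005, -0.05, 0.01, 0, 0, 0]
    - [0.005, -0.05, 0, 0, 0, 0]
    - [0.005, -0.05, 0, 0, 0, 0]
    - [0.005, -0.05, 0, 0, 0, 0]
    - [0.005, -0.05, 0, 0, 0, 0]
    - [0.005, -0.045, 0, 0, 0, 0]
    - [0, 0, 0, 0, 0, 0]

```text
clock: 4.6
tool_pos: [0.5579, 0.0025, 0.2485]
orientation: [179.9, 0.0, 1.3]
force: [-1.1, 0.7, -5.4]
opening: 0.0622
gripper_force: 29.9
```

```bash
python3 -c "
from h import *
log()"
```

Request:
play_rows:
  deltas:
    - [0, 0, 0, 0, 0.04, 0]
    - [0, 0, 0, 0, 0.045, 0]
    - [0, 0, 0, 0, 0.045, 0]
    - [0, 0, 0, 0, 0.045, 0]
    - [0, 0, 0, 0, 0.045, 0]
    - [0, 0, 0, 0, 0, 0]

```text
clock: 5.2
tool_pos: [0.559, 0.0067, 0.2407]
orientation: [-178.9, 40.4, 1.7]
force: [0.4, 1.0, -10.1]
opening: 0.0618
gripper_force: 30.0
```

Run:
```python
from h import *
log()
D=[json.loads(l) for l in open('log.txt')]
for d in D: print(np.round(d[0],2),np.round(d[1],4),np.round(d[2],1))
```

```text
[ 8.114e+01  2.059e+01  6.400e-01 -2.000e-02 -7.014e+01 -1.651e+01] [0.2891 0.6095 0.2448] [179.9  -0.  -25.4]
[ 4.348e+01  1.474e+01 -4.600e-01 -1.000e-02 -7.482e+01  4.665e+01] [0.5675 0.2739 0.2999] [1.8e+02 0.0e+00 1.0e-01]
[ 4.651e+01  1.715e+01 -1.606e+01 -3.000e-02 -5.681e+01  4.501e+01] [0.5279 0.278  0.1606] [-180.     0.     1.5]
[ 2.040e+01  9.440e+00 -1.405e+01  5.000e-02 -6.652e+01  7.084e+01] [0.5579 0.0025 0.2485] [179.9   0.    1.3]
[  14.3    34.52   15.68   -9.82 -110.46   76.88] [0.559  0.0067 0.2407] [-178.9   40.4    1.7]
```

```bash
cat > kin.py <<'E'
from h import *
from scipy.optimize import least_squares
def fk(p,q,s=(1,1)):
    h,a1,a2,a3,d4,L,b,c=p; q=np.asarray(q,float)
    R1=R.from_euler('z',q[0],degrees=True); Rf=R1*R.from_euler('y',q[1]-q[2],degrees=True)
    pos=R1.apply([a1,-b,h])+(R1*R.from_euler('y',q[1],degrees=True)).apply([0,0,a2])+Rf.apply([d4,0,a3])
    R4=Rf*R.from_euler('x',s[0]*q[3],degrees=True); R5=R4*R.from_euler('y',-q[4],degrees=True)
    pos=pos+R4.apply([0,-c,0])+R5.apply([L,0,0])
    # tool: z=fwd(x of R5)
    Rt=R5*R.from_matrix(np.array([[0,0,1],[0,1,0],[-1,0,0]]))*R.from_euler('z',s[1]*q[5]+0,degrees=True)
    return pos,Rt
def load(): return [json.loads(l) for l in open('log.txt')]
P0=np.array([.3,.05,.44,.04,.43,.35,.1,.09])
def fit(s=(1,1),reg=1e-3):
    D=load()
    f=lambda p: np.concatenate([ (fk(p,d[0],s)[0]-d[1])/.001 for d in D]+[(p-P0)*reg/.001])
    r=least_squares(f,P0); return r.x,f(r.x)
E
python3 - <<'E'
from kin import *
for s1 in(1,-1):
    x,f=fit((s1,1)); print(s1,x.round(4),np.round(f[:-8],1))
D=load()
for s1 in(1,-1):
  for s2 in (1,-1):
    for k in (0,1,3,4):
        Rt=fk(P0,D[k][0],(s1,s2))[1]; e=Rt.inv()*R.from_euler('xyz',D[k][2],degrees=True); print(s1,s2,k,e.as_rotvec(degrees=True).round(1))
print({k:np.round(v,3) for k,v in get_obs().items() if k in('tool_pos','orientation','qvel','joint_pos')})
E
```

```text
1 [ 0.2637  0.0738  0.3174  0.0292  0.448   0.1836  0.3444 -0.1711] [-22.8 -27.4   7.1 -16.8   9.3  -2.2 -18.    7.4   1.8  16.4  26.2  -7.
  36.5 -66.7   0.3]
-1 [ 0.1988  0.      0.6016 -0.      0.4636  0.359   0.      0.1918] [-0. -0. -0.  0.  0. -0. -0. -0.  0.  0.  0. -0.  0. -0.  0.]
1 1 0 [ -0.  -0. -57.]
1 1 1 [  0.    0.  176.7]
1 1 3 [-1.000e-01 -1.000e-01  1.283e+02]
1 1 4 [ 15.2  15.2 108.2]
1 -1 0 [ -0.  -0. -90.]
1 -1 1 [  0.  -0. -90.]
1 -1 3 [ -0.    0.1 -90. ]
1 -1 4 [ 11.  -17.6 -96. ]
-1 1 0 [  0.  -0. -57.]
-1 1 1 [  0.    0.  176.7]
-1 1 3 [ -0.    0.  128.3]
-1 1 4 [ -0.   -0.  116.2]
-1 -1 0 [ -0.  -0. -90.]
-1 -1 1 [ -0.  -0. -90.]
-1 -1 3 [  0.  -0. -90.]
-1 -1 4 [ -0.   0. -90.]
{'joint_pos': array([  14.303,   34.515,   15.685,   -9.821, -110.458,   76.882]), 'qvel': array([ 0.858, -6.92 , -3.707,  1.478,  7.682, -0.122]), 'tool_pos': array([0.559, 0.007, 0.241]), 'orientation': array([-178.9  ,   40.437,    1.739])}
```

```bash
cat >> kin.py <<'E'
P=np.array([.1988,0,.6016,0,.4636,.359,0,.1918]); S=(-1,-1)
LO=np.array([-176.03,-82.01,-58.28,-173.87,-174.79,-173.66]);HI=np.array([176.03,121.73,71.71,95.51,-.11,173.66])
def FK(q):
    p,r=fk(P,q,S); return p,r*R.from_euler('z',-90,degrees=True)
def ik(pos,rt,seeds=None):
    f=lambda q: np.concatenate([(FK(q)[0]-pos)*1000,(FK(q)[1].inv()*rt).as_rotvec()*300])
    best=[]
    rng=np.random.default_rng(0)
    if seeds is None: seeds=[LO+(HI-LO)*rng.random(6) for _ in range(14)]+[np.array([20,10,-14,0,-66,70.]),np.array([15,35,15,-10,-110,77.])]
    for s in seeds:
        r=least_squares(f,np.clip(s,LO+.5,HI-.5),bounds=(LO+1,HI-1),max_nfev=60)
        if np.abs(r.fun).max()<.5 and not any(np.abs(r.x-b).max()<2 for b in best): best.append(r.x)
    return best
def tool(Rm,pm,a,gx,gz,flip=0):
    rt=Rm*R.from_euler('y',a,degrees=True)*R.from_euler('x',180,degrees=True)*R.from_euler('z',180*flip,degrees=True)
    return pm+Rm.apply([gx,0,gz]),rt
E
python3 - <<'E'
from kin import *
E=lambda ax,d: R.from_euler(ax,d,degrees=True)
mc=np.array([.554,-.006,.003]); mx=np.array([np.cos(np.radians(4.9)),np.sin(np.radians(4.9)),0])
print('final')
for a in(30,45):
  for dx in(-.11,-.03):
    for psi in (-20,5,30):
      for fl in(0,1):
        p,rt=tool(E('z',psi)*R.from_euler('y',.46),mc+mx*dx,a,.006,.1,fl)
        for q in ik(p,rt): print(a,dx,psi,fl,q.round(0))
E
```

```text
finalTraceback (most recent call last):
  File "<stdin>", line 10, in <module>
  File "kin.py", line 28, in ik
    r=least_squares(f,np.clip(s,LO+.5,HI-.5),bounds=(LO+1,HI-1),max_nfev=60)
    return func(*args, **kwargs)
    raise ValueError("Initial guess is outside of provided bounds")
ValueError: Initial guess is outside of provided bounds
```

Run:
```python
from kin import *
E=lambda ax,d: R.from_euler(ax,d,degrees=True)
mc=np.array([.554,-.006,.003])
print('lying (mid at mat centre)')
for a in(35,45):
    for phi in range(-180,180,45):
      for fl in(0,1):
        Rm=E('z',phi)*E('y',-90); pm=mc+[0,0,.016]-Rm.apply([0,0,.075])
        p,rt=tool(Rm,pm,a,.006,.1,fl)
        for q in ik(p,rt): print(a,phi,fl,q.round(0))
```

```text
lying (mid at mat centre)Traceback (most recent call last):
  File "<stdin>", line 10, in <module>
  File "kin.py", line 28, in ik
    r=least_squares(f,np.clip(s,LO+.5,HI-.5),bounds=(LO+1,HI-1),max_nfev=60)
    return func(*args, **kwargs)
    raise ValueError("Initial guess is outside of provided bounds")
ValueError: Initial guess is outside of provided bounds
```

```bash
sed -i 's/LO+.5,HI-.5/LO+1.5,HI-1.5/' kin.py
python3 - <<'E'
from kin import *
E=lambda ax,d: R.from_euler(ax,d,degrees=True)
mc=np.array([.554,-.006,.003]); mx=np.array([np.cos(np.radians(4.9)),np.sin(np.radians(4.9)),0])
print('final')
for a in(35,45):
  for dx in(-.11,-.03):
    for psi in (-20,5,30):
      for fl in(0,1):
        p,rt=tool(E('z',psi)*R.from_euler('y',.46),mc+mx*dx,a,.006,.1,fl)
        for q in ik(p,rt):
          if q[1]-q[2]>-20: print(a,dx,psi,fl,q.round(0))
print('lying (mid at mat centre)')
for a in(40,):
    for phi in range(-180,180,45):
      for fl in(0,1):
        Rm=E('z',phi)*E('y',-90); pm=mc+[0,0,.016]-Rm.apply([0,0,.075])
        p,rt=tool(Rm,pm,a,.006,.1,fl)
        for q in ik(p,rt): print(a,phi,fl,q.round(0))
E
```

```text
final
35 -0.11 -20 0 [   3.   49.   12.  -21. -111.   71.]
35 -0.11 -20 1 [   3.   49.   12.  -21. -111. -109.]
35 -0.11 5 0 [  15.   49.    8.   -9. -110.   82.]
35 -0.11 5 1 [  15.   49.    8.   -9. -110.  -98.]
35 -0.11 30 0 [  27.   47.   -2.    3. -102.   92.]
35 -0.11 30 1 [  27.   47.   -2.    3. -102.  -88.]
35 -0.03 -20 0 [   3.   54.   26.  -23. -119.   67.]
35 -0.03 -20 1 [   3.   54.   26.  -23. -119. -113.]
35 -0.03 5 0 [  14.   55.   22.   -9. -118.   82.]
35 -0.03 5 1 [  14.   55.   22.   -9. -118.  -98.]
35 -0.03 30 0 [  25.   53.   11.    5. -109.   94.]
35 -0.03 30 1 [  25.   53.   11.    5. -109.  -86.]
45 -0.11 -20 0 [   2.   54.   16.  -24. -120.   70.]
45 -0.11 -20 1 [   2.   54.   16.  -24. -120. -110.]
45 -0.11 5 0 [  14.   55.   12.  -10. -118.   82.]
45 -0.11 5 1 [  14.   55.   12.  -10. -118.  -98.]
45 -0.11 30 0 [  27.   53.    2.    3. -110.   92.]
45 -0.11 30 1 [  27.   53.    2.    3. -110.  -88.]
45 -0.03 -20 0 [   2.   60.   31.  -27. -128.   65.]
45 -0.03 -20 1 [   2.   60.   31.  -27. -128. -115.]
45 -0.03 5 0 [  14.   61.   27.  -10. -127.   81.]
45 -0.03 5 1 [  14.   61.   27.  -10. -127.  -99.]
45 -0.03 30 0 [  25.   59.   15.    6. -117.   94.]
45 -0.03 30 1 [  25.   59.   15.    6. -117.  -86.]
lying (mid at mat centre)
40 -180 0 [  12.   53.   16.  -10. -102. -100.]
40 -180 1 [  12.   53.   16.  -10. -102.   80.]
40 -135 0 [ 29.  49.  -3.  12. -87. -80.]
40 -135 1 [ 29.  49.  -3.  12. -87. 100.]
40 -90 0 [ 41.  38. -37.  42. -60. -77.]
40 -90 1 [ 41.  38. -37.  42. -60. 103.]
40 0 0 [ -37.   28.  -56. -140.  -46.  -95.]
40 0 1 [ -37.   28.  -56. -140.  -46.   85.]
40 45 0 [ -26.   27.  -26.  -75.  -48. -140.]
40 45 1 [-26.  27. -26. -75. -48.  40.]
40 90 0 [ -17.   38.   -4.  -49.  -75. -137.]
40 90 1 [-17.  38.  -4. -49. -75.  43.]
40 135 0 [  -4.   49.   14.  -30.  -97. -123.]
40 135 1 [ -4.  49.  14. -30. -97.  57.]
```

Request:
play_rows:
  deltas:
    - [0, 0, 0, 0, -0.04, 0]
    - [0, 0, 0, 0, -0.045, 0]
    - [0, 0, 0, 0, -0.045, 0]
    - [0, 0, -0.025, 0, -0.045, 0]
    - [0, 0, -0.03, 0, -0.045, 0]
    - [0, 0, -0.03, 0, 0, 0]
    - [0, 0, -0.03, 0, 0, 0]
    - [0, 0, -0.03, 0, 0, 0]
    - [0, 0, -0.01, 0, 0, 0]
    - [0, 0, 0, 0, 0, 0]

```text
clock: 6.2
tool_pos: [0.5575, 0.0062, 0.1247]
orientation: [180.0, 0.2, 1.5]
force: [0.3, 0.8, -4.4]
opening: 0.0621
gripper_force: 30.0
```

Request:
play_rows:
  deltas:
    - [0, 0, -0.0025, 0, 0, 0]
    - [0, 0, -0.0025, 0, 0, 0]
    - [0, 0, 0, 0, 0, 0]
    - [0, 0, 0, 0, 0, 0]

```text
clock: 6.6
tool_pos: [0.5583, 0.0062, 0.1214]
orientation: [-180.0, 0.1, 1.4]
force: [-0.3, -0.5, -6.0]
opening: 0.0617
gripper_force: 30.0
```

Run:
```python
from h import *
o=log(); print(o['force'],o['moment'],o['tool_pos'],o['orientation']); shot('scene','s2'); shot('scene','s2')
w,p=pts('s2'); X=w.reshape(-1,3); c=p.reshape(-1,3).astype(int)
b=(c[:,0]>c[:,2]+25)&(c[:,0]>c[:,1]+15)&(X[:,2]>.0)&(X[:,2]<.16)&(abs(X[:,0]-.55)<.05)&(abs(X[:,1])<.06)
q=X[b]; print(len(q),np.percentile(q,[1,99],0).round(4).tolist())
cv2.imwrite('pics/c2.png',cv2.resize(p[180:420,240:480],(600,600)))
```

```text
[-0.27055424 -0.48911317 -6.00674622] [-0.05102987  0.00787052 -0.03084776] [0.55833183 0.00621753 0.12135714] [-1.79995568e+02  1.49140559e-01  1.44040043e+00]
291 [[0.5448, -0.0262, 0.0145], [0.5725, 0.0307, 0.1589]]
```

View pics/c2.png

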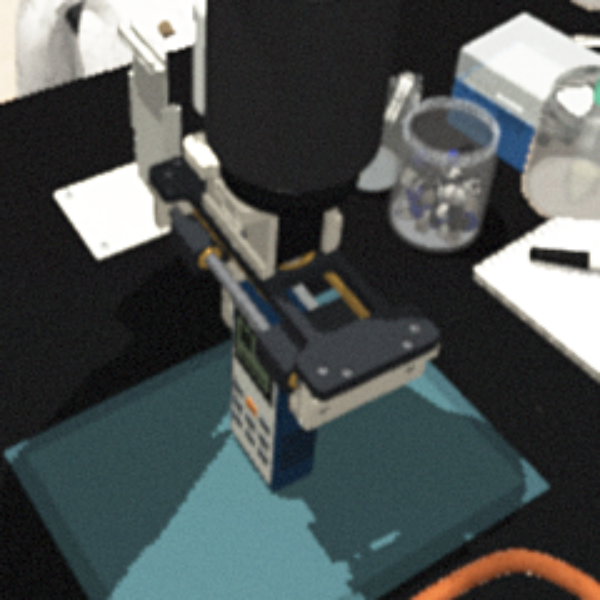

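The meter hangs vertical just above the mat's middle, its lower end at about (275,490) in the crop. I'll lower it to touch.

Request:
play_rows:
  deltas:
    - [0, 0, -0.002, 0, 0, 0]
    - [0, 0, -0.002, 0, 0, 0]
    - [0, 0, 0, 0, 0, 0]
    - [0, 0, 0, 0, 0, 0]

```text
clock: 7.1
tool_pos: [0.558, 0.0061, 0.1175]
orientation: [180.0, 0.2, 1.4]
force: [0.1, 0.2, -5.0]
opening: 0.0618
gripper_force: 30.0
```

Request:
play_rows:
  deltas:
    - [0, 0, -0.0015, 0, 0, 0]
    - [0, 0, 0, 0, 0, 0]
    - [0, 0, 0, 0, 0, 0]

```text
clock: 7.4
tool_pos: [0.5583, 0.0062, 0.1171]
orientation: [180.0, 0.2, 1.5]
force: [-1.3, 0.5, 2.5]
opening: 0.0623
gripper_force: 30.0
```

Request:
play_rows:
  deltas:
    - [0, 0, -0.0015, 0, 0, 0]
    - [0, 0, 0, 0, 0, 0]
    - [0, 0, 0, 0, 0, 0]

```text
clock: 7.7
tool_pos: [0.5591, 0.0063, 0.1169]
orientation: [180.0, 0.0, 1.5]
force: [-2.5, 1.6, 10.9]
opening: 0.0616
gripper_force: 30.0
```

Request:
play_rows:
  deltas:
    - [0, 0, 0.0015, 0, 0, 0]
    - [0, 0, 0, 0, 0, 0]
    - [0, 0, 0, 0, 0, 0]
    - [0, 0, 0, 0, 0, 0]
    - [0, 0, 0, 0, 0, 0]
    - [0, 0, 0, 0, 0, 0]
  gripper: 1

```text
clock: 8.3
tool_pos: [0.558, 0.0061, 0.1163]
orientation: [180.0, 0.2, 1.4]
force: [0.5, 0.4, -0.4]
opening: 0.0873
gripper_force: 0.0
```

Request:
play_rows:
  deltas:
    - [0, 0, 0.02, 0, 0, 0]
    - [0, 0, 0.04, 0, 0, 0]
    - [0, 0, 0.045, 0, 0, 0]
    - [0.015, 0, 0, 0, 0.04, 0]
    - [0.015, 0, 0, 0, 0.045, 0]
    - [0.017, 0, -0.01, 0, 0.045, 0]
    - [0.018, 0, -0.01, 0, 0.046, 0]
    - [0.018, 0, -0.01, 0, 0.046, 0]
    - [0, 0, 0, 0, 0, 0]
    - [0, 0, 0, 0, 0, 0]

```text
clock: 9.3
tool_pos: [0.6242, 0.0059, 0.1698]
orientation: [-178.9, 40.7, 1.8]
force: [-0.6, 0.0, 1.0]
opening: 0.0875
gripper_force: 0.0
```

Run:
```python
from h import *
o=log(); print(o['tool_pos'],o['orientation']); shot('scene','s3'); shot('wrist','w3')
for f in('s3','w3'):
    w,p=pts(f); X=w.reshape(-1,3); c=p.reshape(-1,3).astype(int)
    n=(abs(X[:,0]-.56)<.06)&(abs(X[:,1])<.06)
    q=X[n&(X[:,2]>.145)&(X[:,2]<.16)&(X[:,0]<.582)]; print(f,len(q)); 
    if len(q)>20: print(q.mean(0),np.percentile(q,[2,98],0).round(4).tolist(),cv2.minAreaRect(q[:,:2].astype(np.float32)*1000))
a=pts('s3')[1][160:400,220:460]; b=pts('w3')[1]
cv2.imwrite('pics/c3.png',np.hstack([cv2.resize(a,(380,380)),cv2.resize(b,(420,380))]))
```

```text
[0.62419435 0.00587288 0.1698408 ] [-178.93329776   40.70075454    1.75192523]
s3 759
[0.55761936 0.00180129 0.15239875] [[0.5435, -0.0255, 0.146], [0.574, 0.0327, 0.1551]] ((558.9703979492188, 4.996738433837891), (32.453826904296875, 62.85833740234375), 1.5967808961868286)
w3 141
[0.54902231 0.00200224 0.1530886 ] [[0.547, -0.0209, 0.1525], [0.5513, 0.0325, 0.1536]] ((548.516845703125, 5.967580795288086), (4.879549980163574, 56.614166259765625), 2.4782238006591797)
```

View pics/c3.png

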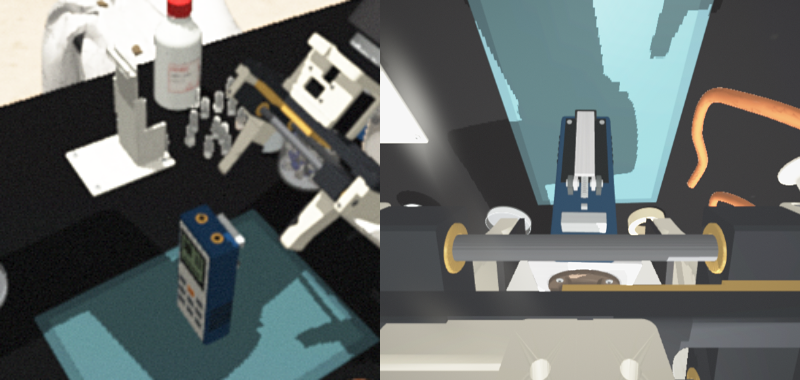

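The meter stands upright alone on the mat, its leg folded on the back, and the open gripper sits behind it. I'll regrip from behind.

Request:
play_rows:
  deltas:
    - [0, 0, 0, 0, 0, 0]
    - [-0.018, 0, -0.0194, 0, 0, 0]
    - [-0.018, 0, -0.0194, 0, 0, 0]
    - [-0.018, 0, -0.0194, 0, 0, 0]
    - [-0.018, 0, -0.0194, 0, 0, 0]
    - [0, 0, 0, 0, 0, 0]
    - [0, 0, 0, 0, 0, 0]

```text
clock: 10.1
tool_pos: [0.5676, 0.0063, 0.1183]
orientation: [-178.7, 39.8, 2.0]
force: [0.6, 0.6, 0.3]
opening: 0.0875
gripper_force: 0.0
```

Run:
```python
from h import *
o=log(); print(o['tool_pos'],o['orientation'],o['force'])
```

```text
[0.56757208 0.00629225 0.11833159] [-178.74306122   39.77151987    1.96552574] [0.64264485 0.60255026 0.33944056]
```

Request:
play_rows:
  deltas:
    - [-0.002, 0, -0.011, 0, 0, 0]
    - [0, 0, 0, 0, 0, 0]
    - [0, 0, 0, 0, 0, 0]

```text
clock: 10.4
tool_pos: [0.5655, 0.0061, 0.1057]
orientation: [-178.8, 40.1, 1.9]
force: [-0.2, -0.1, 0.6]
opening: 0.0879
gripper_force: 0.0
```

Request:
play_rows:
  deltas:
    - [0, 0, 0, 0, 0, 0]
    - [0, 0, 0, 0, 0, 0]
    - [0, 0, 0, 0, 0, 0]
    - [0, 0, 0, 0, 0, 0]
    - [0, 0, 0, 0, 0, 0]
    - [0, 0, 0, 0, 0, 0]
  gripper: -1

```text
clock: 11.0
tool_pos: [0.5653, 0.0061, 0.1055]
orientation: [-178.8, 40.1, 1.9]
force: [0.0, -0.2, -1.1]
opening: 0.0617
gripper_force: 29.9
```

```bash
cat >> kin.py <<'E'
E=lambda ax,d: R.from_euler(ax,d,degrees=True)
def plan(p0,r0,p1,r1,n):
    "fraction-wise rows of shift/turn (scaled) and joint path check"
    rv=(r1*r0.inv()).as_rotvec(); q=np.array(get_obs()['joint_pos']); 
    print('total shift',((p1-p0)/.8).round(4),'turn',(rv/np.pi).round(4),'deg',np.degrees(np.linalg.norm(rv)).round(1))
    for k in range(1,n+1):
        s=ik(p0+(p1-p0)*k/n,R.from_rotvec(rv*k/n)*r0,[q])
        if not s: print(k,'no ik'); return
        print(k,s[0].round(1)); q=s[0]
E
python3 - <<'E'
from kin import *
o=log(); p0=np.array(o['tool_pos']);r0=R.from_euler('xyz',o['orientation'],degrees=True); print(p0,o['orientation'],o['force'],o['opening'])
# lying target, mid at (.49,-.04), phi -90
Rm0=E('z',1.5); rel=Rm0.inv()*r0; g=Rm0.inv().apply(p0-[.558,.006,.003]); print('g',g, rel.as_euler('xyz',degrees=True))
for phi in(-90,-110):
    Rm=E('z',phi)*E('y',-90); pm=np.array([.49,-.03,.019])-Rm.apply([0,0,.075])
    p1=pm+Rm.apply(g); r1=Rm*rel; print(phi,p1,ik(p1,r1))
# intermediates: A lift+pitch -40 -> tool down ; B yaw ; C pitch, D down
pu=np.array([.52,0,.25])
plan(p0,r0,pu,E('y',-40)*r0,3)
Rm=E('z',-90)*E('y',-90); pm=np.array([.49,-.03,.019])-Rm.apply([0,0,.075]); p1=pm+Rm.apply(g); r1=Rm*rel
E
```

```text
[0.5652648  0.00606917 0.10553946] [-178.81321328   40.14220566    1.87492106] [ 0.0413655  -0.24885337 -1.10164324] 0.061686434393727445
g [ 0.00726412 -0.00012102  0.10253946] [-178.81321328   40.14220566    0.37492106]
-90 [ 0.48987898 -0.00246054  0.02626412] [array([ 44.09073507,  34.22136486, -47.04251439,  42.48892175,
       -56.06716225, -82.79813805])]
-110 [ 0.49930532 -0.00407998  0.02626412] [array([ 39.10754194,  39.20210706, -30.9342995 ,  26.15385203,
       -67.27276187, -79.21218423])]
total shift [-0.0566 -0.0076  0.1806] turn [ 0.     -0.2222  0.    ] deg 40.0
1 [ 15.8  29.3  -0.2  -7.1 -86.4  77.7]
2 [ 18.2  17.5  -9.2  -4.3 -76.1  74.7]
3 [ 21.6   5.8 -18.2  -0.  -66.2  69.8]
```

Request:
play_rows:
  deltas:
    - [-0.0, 0, 0.015, 0, 0, 0]
    - [-0.005, 0, 0.035, 0, -0.03, 0]
    - [-0.012, -0.002, 0.035, 0, -0.045, 0]
    - [-0.013, -0.002, 0.035, 0, -0.047, 0]
    - [-0.013, -0.002, 0.03, 0, -0.05, 0]
    - [-0.013, -0.002, 0.03, 0, -0.05, 0]
    - [0, 0, 0, 0, 0, 0]
    - [0, 0, 0, 0, 0, 0]

```text
clock: 11.8
tool_pos: [0.5187, -0.0002, 0.2522]
orientation: [-179.9, 0.8, 1.5]
force: [0.7, -0.0, -4.9]
opening: 0.0621
gripper_force: 29.9
```

Run:
```python
from kin import *
o=log(); p0=np.array(o['tool_pos']);r0=R.from_euler('xyz',o['orientation'],degrees=True); print(p0,o['orientation'],o['force'],o['opening'])
shot('scene','s4')
w,p=pts('s4'); cv2.imwrite('pics/c4.png',p[120:400,200:500])
rel=R.from_euler('xyz',[-178.8,40.14,.375],degrees=True); Rm=r0*rel.inv(); print('meter z',Rm.apply([0,0,1]),'y',Rm.apply([0,1,0]))
r1=E('z',-111.5)*r0; plan(p0,r0,p0,r1,4)
g=np.array([.0073,0,.1025])
Rl=E('z',-110)*E('y',-90); pm=np.array([.5,-.03,.019])-Rl.apply([0,0,.075]); p1=pm+Rl.apply(g); p1h=p1+[0,0,.1]
print('lying TCP',p1,(Rl*rel).as_euler('xyz',degrees=True))
plan(p0,r1,p1h,Rl*rel,3)
```

```text
[ 5.18746425e-01 -2.28557777e-04  2.52160348e-01] [-179.86950877    0.82541876    1.47612562] [ 0.65900956 -0.03092863 -4.9389322 ] 0.06208876482706952
meter z [-0.63373703 -0.00205686  0.77354583] y [-0.0209642   0.99967483 -0.01451704]
total shift [0. 0. 0.] turn [ 0.     -0.     -0.6194] deg 111.5
1 [ 21.2   5.9 -17.4  -0.8 -67.1  42.7]
2 [ 21.1   5.7 -17.6  -0.9 -66.8  15. ]
3 [ 21.1   5.5 -17.9  -0.8 -66.3 -12.9]
4 [ 21.3   5.2 -18.3  -0.6 -65.8 -41.1]
lying TCP [ 0.50940555 -0.00415845  0.0263    ] [-179.38169257  -49.85854476 -109.55531577]
total shift [-0.0117 -0.0049 -0.1573] turn [-0.2658  0.0929  0.0036] deg 50.7
1 [ 29.4  11.5 -23.3  11.5 -67.7 -54.7]
2 [ 35.   20.5 -26.2  19.8 -72.  -65.5]
3 [ 38.7  31.6 -26.9  24.9 -77.7 -73.8]
```

Request:
play_rows:
  deltas:
    - [0, 0, 0, 0, 0, -0.0442]
    - [0, 0, 0, 0, 0, -0.0442]
    - [0, 0, 0, 0, 0, -0.0442]
    - [0, 0, 0, 0, 0, -0.0442]
    - [0, 0, 0, 0, 0, -0.0442]
    - [0, 0, 0, 0, 0, -0.0442]
    - [0, 0, 0, 0, 0, -0.0442]
    - [0, 0, 0, 0, 0, -0.0442]
    - [0, 0, 0, 0, 0, -0.0442]
    - [0, 0, 0, 0, 0, -0.0442]

```text
clock: 12.85
tool_pos: [0.521, -0.0001, 0.2468]
orientation: [179.6, 1.0, -78.5]
force: [0.2, 0.0, -4.4]
opening: 0.0619
gripper_force: 29.8
```

Request:
play_rows:
  deltas:
    - [0, 0, 0, 0, 0, -0.0442]
    - [0, 0, 0, 0, 0, -0.0442]
    - [0, 0, 0, 0, 0, -0.0442]
    - [0, 0, 0, 0, 0, -0.0442]
    - [0, 0, -0.02, -0.044, 0.0154, 0]
    - [0, 0, -0.02, -0.044, 0.0154, 0]
    - [-0.003, 0, -0.02, -0.044, 0.0154, 0]
    - [-0.003, -0.001, -0.02, -0.044, 0.0154, 0]
    - [-0.003, -0.002, -0.02, -0.044, 0.0154, 0]
    - [-0.003, -0.002, -0.02, -0.044, 0.0154, 0]

```text
clock: 13.85
tool_pos: [0.5122, -0.0031, 0.151]
orientation: [-179.3, -49.7, -110.2]
force: [0.7, -0.2, -5.5]
opening: 0.0619
gripper_force: 29.9
```

Request:
play_rows:
  deltas:
    - [0, 0, 0, 0, 0, 0]
    - [0, 0, 0, 0, 0, 0]

```text
clock: 14.05
tool_pos: [0.5113, -0.0036, 0.1499]
orientation: [-179.6, -49.6, -110.0]
force: [0.8, -0.3, -3.7]
opening: 0.0618
gripper_force: 29.9
```

Run:
```python
from kin import *
o=log(); p0=np.array(o['tool_pos']);r0=R.from_euler('xyz',o['orientation'],degrees=True); print(p0,o['orientation'],o['force'],o['opening'],o['joint_pos'])
rel=R.from_euler('xyz',[-178.8,40.14,.375],degrees=True); Rm=r0*rel.inv(); print('nominal meter x',Rm.apply([1,0,0]),'z',Rm.apply([0,0,1]))
for n in('wrist','scene'):
    shot(n,'f_'+n); w,p=pts('f_'+n)
    X=w.reshape(-1,3);c=p.reshape(-1,3).astype(int)
    b=(c[:,0]>c[:,2]+25)&(c[:,0]>c[:,1]+12)&(X[:,2]>.08)&(X[:,2]<.25)&(np.linalg.norm(X-p0,axis=1)<.13)
    q=X[b]; print(n,len(q))
    if len(q)>50:
        m=q.mean(0);u,s,v=np.linalg.svd(q-m,full_matrices=False); print('ctr',m,'axes',v.round(3).tolist(),s/np.sqrt(len(q)))
a=pts('f_scene')[1][160:400,220:460]; b=pts('f_wrist')[1]
cv2.imwrite('pics/c5.png',np.hstack([cv2.resize(a,(380,380)),cv2.resize(b,(420,380))]))
```

```text
[ 0.51126571 -0.00359118  0.14989326] [-179.62564294  -49.59618229 -109.98128243] [ 0.80920061 -0.27566018 -3.67807891] 0.061807959145935995 [ 38.38396893  30.10450269 -25.25503357  24.24918266 -80.40501526
 -72.46597515]
nominal meter x [ 0.00101338 -0.00524557  0.99998573] z [0.35204156 0.9359733  0.00455303]
wrist 7934
ctr [ 0.50589742 -0.01497437  0.16035266] axes [[0.353, 0.935, 0.026], [0.936, -0.353, -0.003], [-0.006, -0.025, 1.0]] [0.03525165 0.02262606 0.0011864 ]
scene 2075
ctr [ 0.49560314 -0.04379017  0.15830775] axes [[-0.344, -0.935, -0.092], [-0.938, 0.346, -0.007], [-0.039, -0.084, 0.996]] [0.05287412 0.02154371 0.00571719]
```

View pics/c5.png

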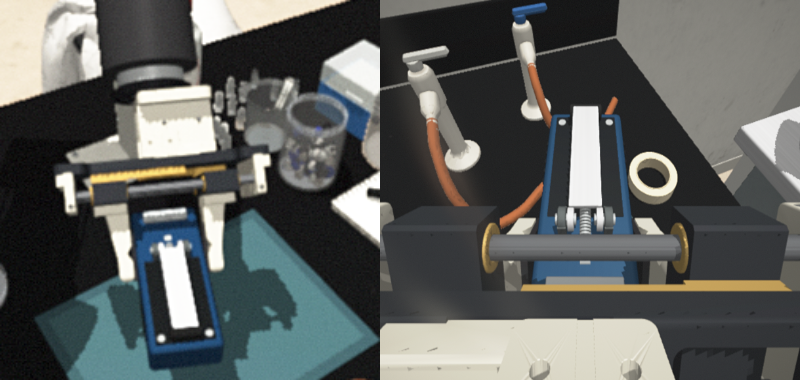

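The views show the meter level and face down in the gripper, with the leg strip on top; the depth fit says its lower end sags about 1.5°. I'll correct that and descend.

Request:
play_rows:
  deltas:
    - [0, 0, -0.03, -0.0075, 0.0027, 0]
    - [0, 0, -0.035, 0, 0, 0]
    - [0, 0, -0.035, 0, 0, 0]
    - [0, 0, -0.025, 0, 0, 0]
    - [0, 0, -0.015, 0, 0, 0]
    - [0, 0, 0, 0, 0, 0]
    - [0, 0, 0, 0, 0, 0]

```text
clock: 14.85
tool_pos: [0.5117, -0.004, 0.0431]
orientation: [-179.0, -50.6, -110.4]
force: [0.7, 0.2, -4.8]
opening: 0.062
gripper_force: 29.9
```

Request:
play_rows:
  deltas:
    - [0, 0, -0.003, 0, 0, 0]
    - [0, 0, -0.003, 0, 0, 0]
    - [0, 0, 0, 0, 0, 0]
    - [0, 0, 0, 0, 0, 0]

```text
clock: 15.25
tool_pos: [0.5109, -0.0042, 0.0369]
orientation: [-179.2, -50.8, -110.3]
force: [0.4, 0.5, -3.6]
opening: 0.0618
gripper_force: 29.9
```

Request:
play_rows:
  deltas:
    - [0, 0, -0.004, 0, 0, 0]
    - [0, 0, -0.004, 0, 0, 0]
    - [0, 0, 0, 0, 0, 0]
    - [0, 0, 0, 0, 0, 0]

```text
clock: 15.65
tool_pos: [0.5108, -0.0043, 0.0302]
orientation: [-179.2, -50.8, -110.3]
force: [-0.6, -0.8, -4.7]
opening: 0.0619
gripper_force: 29.9
```

Request:
play_rows:
  deltas:
    - [0, 0, -0.002, 0, 0, 0]
    - [0, 0, -0.002, 0, 0, 0]
    - [0, 0, 0, 0, 0, 0]
    - [0, 0, 0, 0, 0, 0]

```text
clock: 16.05
tool_pos: [0.5108, -0.0043, 0.0272]
orientation: [-179.2, -50.8, -110.3]
force: [0.1, 1.0, -5.3]
opening: 0.0622
gripper_force: 29.9
```

Request:
play_rows:
  deltas:
    - [0, 0, -0.0015, 0, 0, 0]
    - [0, 0, 0, 0, 0, 0]
    - [0, 0, 0, 0, 0, 0]

```text
clock: 16.35
tool_pos: [0.5109, -0.0042, 0.026]
orientation: [-179.2, -50.8, -110.3]
force: [-0.6, 0.2, -5.0]
opening: 0.0619
gripper_force: 29.9
```

Request:
play_rows:
  deltas:
    - [0, 0, -0.0015, 0, 0, 0]
    - [0, 0, 0, 0, 0, 0]
    - [0, 0, 0, 0, 0, 0]

```text
clock: 16.65
tool_pos: [0.5109, -0.0042, 0.0247]
orientation: [-179.2, -50.8, -110.3]
force: [-0.2, -1.0, -5.7]
opening: 0.0619
gripper_force: 29.9
```

Request:
play_rows:
  deltas:
    - [0, 0, -0.0015, 0, 0, 0]
    - [0, 0, 0, 0, 0, 0]
    - [0, 0, 0, 0, 0, 0]

```text
clock: 16.95
tool_pos: [0.5109, -0.0043, 0.0246]
orientation: [-179.2, -50.8, -110.3]
force: [-2.3, 3.5, 5.4]
opening: 0.0618
gripper_force: 30.0
```

Request:
play_rows:
  deltas:
    - [0, 0, 0.001, 0, 0, 0]
    - [0, 0, 0, 0, 0, 0]
    - [0, 0, 0, 0, 0, 0]
    - [0, 0, 0, 0, 0, 0]
    - [0, 0, 0, 0, 0, 0]
    - [0, 0, 0, 0, 0, 0]
    - [0, 0, 0, 0, 0, 0]
    - [0, 0, 0, 0, 0, 0]
  gripper: 1

```text
clock: 17.75
tool_pos: [0.5109, -0.0042, 0.0244]
orientation: [-179.2, -50.8, -110.3]
force: [0.1, 0.6, -0.6]
opening: 0.0877
gripper_force: 0.0
```

Request:
play_rows:
  deltas:
    - [0.008, 0.02, 0.02, 0, 0, 0]
    - [0.012, 0.035, 0.035, 0, 0, 0]
    - [0.012, 0.035, 0.04, 0, 0, 0]
    - [0, 0, 0.05, 0, 0, 0]
    - [0, 0, 0.05, 0, 0, 0]
    - [0, 0, 0, 0, 0, 0]

```text
clock: 18.35
tool_pos: [0.5383, 0.0692, 0.1849]
orientation: [-178.8, -50.4, -110.6]
force: [0.5, 0.4, -0.1]
opening: 0.088
gripper_force: 0.0
```

Run:
```python
from kin import *
o=log(); p0=np.array(o['tool_pos']); print(p0,o['orientation'],o['joint_pos'])
for n in('top','scene','wrist'):
    shot(n,'g_'+n); w,p=pts('g_'+n)
    X=w.reshape(-1,3);c=p.reshape(-1,3).astype(int); near=(abs(X[:,0]-.5)<.1)&(abs(X[:,1]+.03)<.1)
    for nm,b in (('back',near&(X[:,2]>.027)&(X[:,2]<.041)),('leg',near&(X[:,2]>.043)&(X[:,2]<.06))):
        q=X[b]; print(n,nm,len(q))
        if len(q)>30: print(q.mean(0).round(4),cv2.minAreaRect(q[:,:2].astype(np.float32)*1000),np.linalg.svd(q-q.mean(0),full_matrices=False)[2].round(3).tolist())
a=pts('g_top')[1][180:340,310:450]; b=pts('g_scene')[1][160:400,220:460]
cv2.imwrite('pics/c6.png',np.hstack([cv2.resize(a,(420,480)),cv2.resize(b,(380,480))]))
```

```text
[0.53827994 0.06916045 0.1849327 ] [-178.76988107  -50.41222941 -110.55534135] [ 42.3082179   32.30723505 -15.16154256  21.74984487 -89.27734288
 -72.05209793]
top back 1160
[ 0.5002 -0.0256  0.0348] ((498.99365234375, -30.313949584960938), (150.25808715820312, 61.96581268310547), 70.10975646972656) [[-0.341, -0.94, 0.003], [-0.94, 0.341, -0.0], [0.001, 0.003, 1.0]]
top leg 440
[ 0.4962 -0.0366  0.0483] ((497.44952392578125, -32.93053436279297), (130.63536071777344, 39.80521774291992), 69.72627258300781) [[-0.338, -0.941, 0.012], [0.941, -0.338, 0.014], [0.009, -0.016, -1.0]]
scene back 2428
[ 0.4973 -0.039   0.035 ] ((501.6317443847656, -30.95124053955078), (150.95895385742188, 63.16918182373047), 70.38841247558594) [[-0.341, -0.94, -0.006], [-0.94, 0.341, -0.006], [-0.008, -0.004, 1.0]]
scene leg 982
[ 0.4969 -0.0435  0.0486] ((500.052490234375, -34.12769317626953), (132.7515869140625, 39.86970520019531), 69.59578704833984) [[-0.342, -0.94, 0.006], [0.94, -0.342, 0.008], [-0.005, 0.008, 1.0]]
wrist back 4741
[ 0.5036 -0.0209  0.0354] ((501.09893798828125, -28.109046936035156), (148.81704711914062, 63.02479553222656), 70.16426086425781) [[0.343, 0.939, -0.003], [0.939, -0.343, 0.0], [0.001, 0.003, 1.0]]
wrist leg 2278
[ 0.5004 -0.03    0.0488] ((499.1457824707031, -31.063156127929688), (130.31427001953125, 39.24531555175781), 69.39684295654297) [[0.34, 0.94, -0.017], [0.94, -0.341, -0.0], [0.006, 0.016, 1.0]]
```

View pics/c6.png

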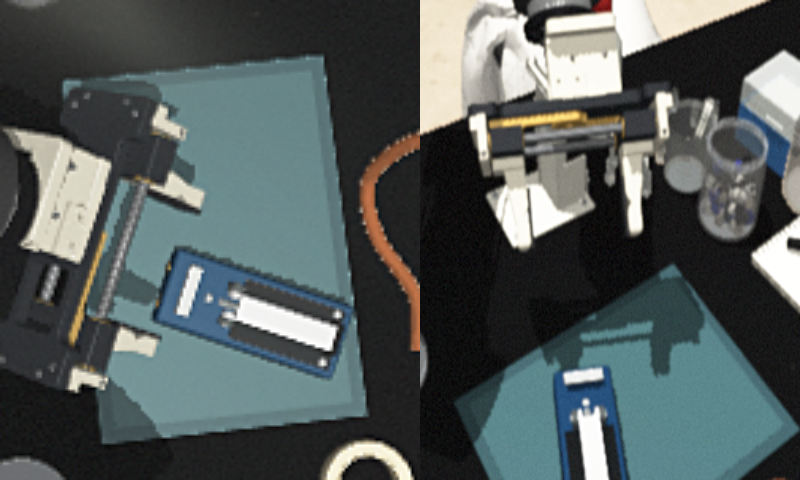

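The meter lies face down on the mat with its middle at (0.500,-0.030), axis yaw 70° and leg folded; both crops show this. Now the leg: the gripper goes over it, partly closed.

Request:
play_rows:
  deltas:
    - [-0.0115, -0.03, 0, 0.044, -0.016, 0]
    - [-0.0115, -0.03, 0, 0.044, -0.016, 0]
    - [-0.0115, -0.03, -0.01, 0.044, -0.016, 0]
    - [-0.0115, -0.03, -0.02, 0.044, -0.016, 0]
    - [-0.0115, -0.03, -0.025, 0.044, -0.016, 0]
    - [-0.011, -0.031, -0.026, 0.044, -0.016, 0]
    - [0, 0, 0, 0, 0, 0]
    - [0, 0, 0, 0, 0, 0]
  gripper: -0.1

```text
clock: 19.3
tool_pos: [0.4803, -0.0794, 0.1148]
orientation: [-179.6, -0.3, -110.5]
force: [-0.3, -0.2, 0.8]
opening: 0.0398
gripper_force: 0.0
```

```bash
cat > leg.py <<'E'
from kin import *
zm=np.array([.342,.94,0]);zm/=np.linalg.norm(zm); ym=np.array([zm[1],-zm[0],0]); mid=np.array([.500,-.030,0])
hinge=mid+.021*zm; hinge[2]=.0425
o=log(); p0=np.array(o['tool_pos']);r0=R.from_euler('xyz',o['orientation'],degrees=True)
print(p0,o['orientation'],o['opening'],o['force'])
g=mid-.049*zm; g[2]=.0575
print('to pinch pose shift',((g-p0)/.8).round(4),'err yaw/tilt: tool z',r0.apply([0,0,1]).round(3),'tool y',r0.apply([0,1,0]).round(3),'ym',ym.round(3))
E
python3 - <<'E'
from leg import *
r1=E('z',-110)*E('x',180); print('turn',((r1*r0.inv()).as_rotvec()/np.pi).round(4))
print(ik(g,r1,[np.array(o['joint_pos'])]))
rr=R.from_rotvec(-.68*ym); pe=hinge+rr.apply(g-hinge); print('end',pe,ik(pe,rr*r1,[np.array(o['joint_pos'])]))
E
```

```text
[ 0.48025588 -0.07942614  0.11476946] [-179.55325617   -0.30263772 -110.49767329] 0.039761731437317836 [-0.2595364  -0.17745607  0.77441378]
to pinch pose shift [ 0.0037  0.0042 -0.0716] err yaw/tilt: tool z [ 0.005 -0.008 -1.   ] tool y [-0.937  0.35  -0.008] ym [ 0.94  -0.342  0.   ]
turn [0.0024 0.0017 0.0028]
[array([ 1.41404768e+01,  1.54749192e+01, -3.58810274e+01, -5.76362899e-15,
       -3.86440534e+01, -3.41404768e+01])]
end [ 0.49179493 -0.05255194  0.0981791 ] [array([ 32.79713374,  26.0396723 , -34.1134493 ,  24.84249364,
       -64.8366049 , -70.58499071])]
```

Request:
play_rows:
  deltas:
    - [0.0037, 0.0042, -0.025, 0.0024, 0.0017, 0.0028]
    - [0, 0, -0.025, 0, 0, 0]
    - [0, 0, -0.011, 0, 0, 0]
    - [0, 0, 0, 0, 0, 0]
    - [0, 0, 0, 0, 0, 0]

```text
clock: 19.8
tool_pos: [0.4849, -0.0729, 0.0669]
orientation: [-179.9, 0.0, -109.6]
force: [0.6, 0.4, 0.4]
opening: 0.0395
gripper_force: 0.0
```

```bash
python3 -c "
from leg import *"
```

```text
[ 0.48493445 -0.07294569  0.06692287] [-1.79912208e+02  1.64994969e-02 -1.09589942e+02] 0.03952277579662664 [0.62383571 0.43525157 0.38768685]
to pinch pose shift [-0.0021 -0.0039 -0.0118] err yaw/tilt: tool z [ 0.002 -0.    -1.   ] tool y [-0.942  0.335 -0.002] ym [ 0.94  -0.342  0.   ]
```

Request:
play_rows:
  deltas:
    - [-0.0021, -0.0039, -0.005, 0, 0, 0]
    - [0, 0, -0.005, 0, 0, 0]
    - [0, 0, -0.002, 0, 0, 0]
    - [0, 0, 0, 0, 0, 0]
    - [0, 0, 0, 0, 0, 0]

```text
clock: 20.3
tool_pos: [0.483, -0.0768, 0.0574]
orientation: [-179.9, 0.1, -109.7]
force: [-0.6, -0.8, 0.3]
opening: 0.0394
gripper_force: 0.0
```

Request:
play_rows:
  deltas:
    - [0, 0, 0, 0, 0, 0]
    - [0, 0, 0, 0, 0, 0]
    - [0, 0, 0, 0, 0, 0]
    - [0, 0, 0, 0, 0, 0]
    - [0, 0, 0, 0, 0, 0]
  gripper: -1

```text
clock: 20.8
tool_pos: [0.4835, -0.0766, 0.0574]
orientation: [-179.8, 0.1, -109.7]
force: [1.7, -0.2, -0.2]
opening: 0.0199
gripper_force: 35.0
```

```bash
cat >> leg.py <<'E'
r1=r0; prev=p0; q=np.array(o['joint_pos']); N=10; TH=.70
E
python3 - <<'E'
from leg import *
print('gripf',o['gripper_force'])
for k in range(1,N+1):
    rr=R.from_rotvec(-TH*k/N*ym); pe=hinge+rr.apply(p0-hinge); q=ik(pe,rr*r0,[q])[0]
    print(k,((pe-prev)/.8).round(4),(-TH/N*ym/np.pi).round(4),q.round(1)); prev=pe
E
```

```text
[ 0.48348477 -0.07661337  0.05744767] [-1.79834527e+02  9.23721818e-02 -1.09677718e+02] 0.019937481699727495 [ 1.66838874 -0.15939301 -0.18958087]
to pinch pose shift [-0.0003  0.0007  0.0001] err yaw/tilt: tool z [ 0.003  0.001 -1.   ] tool y [-0.942  0.337 -0.003] ym [ 0.94  -0.342  0.   ]
gripf 35.00143630430102
1 [0.0005 0.0014 0.0061] [-0.0209  0.0076 -0.    ] [ 16.7  15.5 -37.1   5.1 -39.7 -40.3]
2 [0.0007 0.0018 0.006 ] [-0.0209  0.0076 -0.    ] [ 19.1  15.8 -37.8   9.4 -41.6 -46.1]
3 [0.0008 0.0022 0.0058] [-0.0209  0.0076 -0.    ] [ 21.3  16.4 -38.2  13.1 -44.  -51.1]
4 [0.0009 0.0026 0.0057] [-0.0209  0.0076 -0.    ] [ 23.3  17.3 -38.2  16.1 -46.6 -55.3]
5 [0.0011 0.003  0.0055] [-0.0209  0.0076 -0.    ] [ 25.2  18.4 -37.9  18.6 -49.6 -58.9]
6 [0.0012 0.0033 0.0052] [-0.0209  0.0076 -0.    ] [ 27.   19.6 -37.4  20.5 -52.7 -62.1]
7 [0.0013 0.0036 0.005 ] [-0.0209  0.0076 -0.    ] [ 28.7  21.1 -36.7  22.1 -55.9 -64.7]
8 [0.0014 0.004  0.0047] [-0.0209  0.0076 -0.    ] [ 30.3  22.8 -35.9  23.4 -59.1 -67. ]
9 [0.0016 0.0043 0.0044] [-0.0209  0.0076 -0.    ] [ 31.8  24.6 -35.   24.4 -62.3 -69. ]
10 [0.0017 0.0045 0.004 ] [-0.0209  0.0076 -0.    ] [ 33.1  26.5 -34.   25.2 -65.6 -70.8]
```

The leg is pinched at 19.9 mm opening with 35 N. I'll swing it along the arc.

Request:
play_rows:
  deltas:
    - [0.0005, 0.0014, 0.0061, -0.0209, 0.0076, 0]
    - [0.0007, 0.0018, 0.006, -0.0209, 0.0076, 0]
    - [0.0008, 0.0022, 0.0058, -0.0209, 0.0076, 0]
    - [0.0009, 0.0026, 0.0057, -0.0209, 0.0076, 0]
    - [0.0011, 0.003, 0.0055, -0.0209, 0.0076, 0]

```text
clock: 21.3
tool_pos: [0.4858, -0.0683, 0.081]
orientation: [-180.0, -20.2, -109.7]
force: [0.9, -1.0, -0.8]
opening: 0.0195
gripper_force: 34.3
```

Request:
play_rows:
  deltas:
    - [0.0012, 0.0033, 0.0052, -0.0209, 0.0076, 0]
    - [0.0013, 0.0036, 0.005, -0.0209, 0.0076, 0]
    - [0.0014, 0.004, 0.0047, -0.0209, 0.0076, 0]
    - [0.0016, 0.0043, 0.0044, -0.0209, 0.0076, 0]
    - [0.0017, 0.0045, 0.004, -0.0209, 0.0076, 0]
    - [0, 0, 0, 0, 0, 0]
    - [0, 0, 0, 0, 0, 0]

```text
clock: 22.0
tool_pos: [0.4916, -0.0525, 0.099]
orientation: [179.8, -40.0, -109.5]
force: [-0.4, -2.1, 2.7]
opening: 0.0193
gripper_force: 34.2
```

Run:
```python
from h import *
o=log(); print(o['tool_pos'],o['orientation'],o['force'],o['opening'],o['gripper_force'])
shot('scene','l1'); w,p=pts('l1'); cv2.imwrite('pics/c7.png',cv2.resize(p[230:430,260:460],(600,600),interpolation=2))
```

```text
[ 0.49162193 -0.0524538   0.09903281] [ 179.79119682  -39.99349871 -109.50770197] [-0.38612001 -2.09498917  2.74863273] 0.019321984866316914 34.20211046934128
```

View pics/c7.png

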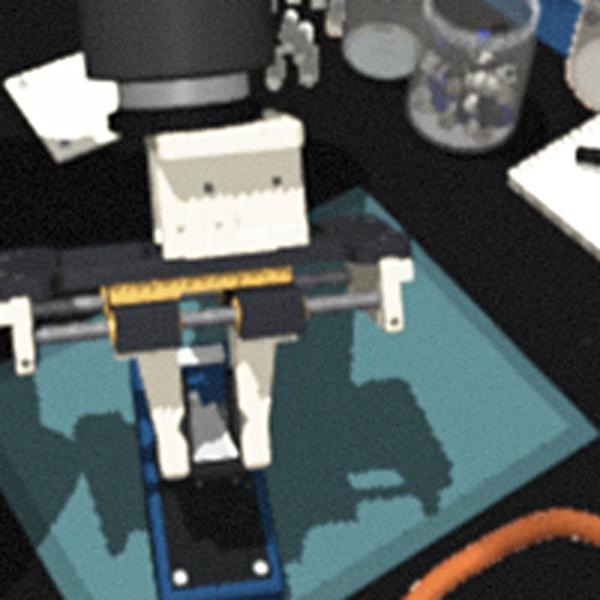

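The leg is raised between the fingers with the meter still flat, and the force now points upward, so it is past the tipping point. I'll release it.

Request:
play_rows:
  deltas:
    - [0, 0, 0, 0, 0, 0]
    - [0, 0, 0, 0, 0, 0]
    - [0, 0, 0, 0, 0, 0]
    - [0, 0, 0, 0, 0, 0]
    - [0, 0, 0, 0, 0, 0]
    - [0, 0, 0, 0, 0, 0]
    - [0, 0, 0, 0, 0, 0]
  gripper: 1

```text
clock: 22.75
tool_pos: [0.4919, -0.0521, 0.0991]
orientation: [179.9, -40.0, -109.6]
force: [0.3, 1.0, -0.1]
opening: 0.0703
gripper_force: 0.0
```

Request:
play_rows:
  deltas:
    - [0.007, 0.02, 0.025, 0, 0, 0]
    - [0.01, 0.03, 0.035, 0, 0, 0]
    - [0.01, 0.03, 0.035, 0, 0, 0]
    - [0, 0.02, 0.04, 0, 0, 0]
    - [0, 0, 0, 0, 0, 0]

```text
clock: 23.25
tool_pos: [0.5158, 0.0306, 0.2105]
orientation: [-179.8, -39.7, -109.6]
force: [-0.1, -0.0, -0.3]
opening: 0.0873
gripper_force: 0.0
```

Run:
```python
from leg import *
for n in('scene','wrist','top'):
    shot(n,'m_'+n); w,p=pts('m_'+n)
    X=w.reshape(-1,3); near=(np.linalg.norm(X[:,:2]-mid[:2],axis=1)<.11)
    q=X[near&(X[:,2]>.027)&(X[:,2]<.041)]; print(n,len(q))
    if len(q)>50: print('back',q.mean(0).round(4),cv2.minAreaRect(q[:,:2].astype(np.float32)*1000))
    d=X-hinge; a=-(d@zm); t=d@ym; b=near&(X[:,2]>.055)&(abs(t)<.02)&(X[:,2]<.13)&(a>0)&(a<.1)
    q=d[b]; print('leg pts',len(q))
    if len(q)>20:
        k=np.polyfit(-(q@zm),q[:,2],1); print('leg slope angle',np.arctan(k[0]).round(3),'max z',q[:,2].max()+.0425,'a range',np.percentile(-(q@zm),[1,99]).round(3))
```

```text
[0.51583898 0.0305893  0.21047459] [-179.80056934  -39.66450221 -109.64920285] 0.0872553073862295 [-0.13662951 -0.03651078 -0.26994437]
to pinch pose shift [-0.0407 -0.1333 -0.1912] err yaw/tilt: tool z [-0.211 -0.602 -0.77 ] tool y [-0.943  0.334 -0.003] ym [ 0.94  -0.342  0.   ]
scene 2985
back [ 0.4935 -0.0452  0.0351] ((499.75531005859375, -31.802017211914062), (150.66903686523438, 62.99765396118164), 69.87955474853516)
leg pts 252
leg slope angle 0.788 max z 0.11606311822366522 a range [0.004 0.061]
wrist 4155
back [ 0.4977 -0.0319  0.0354] ((497.3873291015625, -33.501609802246094), (138.52711486816406, 62.90945816040039), 70.14630889892578)
leg pts 1924
leg slope angle 0.849 max z 0.11573668082447897 a range [0.011 0.057]
top 887
back [ 0.49   -0.045   0.0348] ((496.6155700683594, -31.236129760742188), (150.22889709472656, 61.99812698364258), 69.61735534667969)
leg pts 286
leg slope angle 0.84 max z 0.11724985017974698 a range [0.003 0.06 ]
```

The depth fit puts the foot's top at 116 mm and the slope at about 0.85 rad, so the leg is fully open with the meter unmoved. Now the regrasp from the upper end.

Request:
play_rows:
  deltas:
    - [0.005, 0.007, -0.02, -0.029, 0.0105, 0]
    - [0.005, 0.007, -0.035, -0.029, 0.0105, 0]
    - [0.005, 0.007, -0.04, 0, 0, 0]
    - [0.005, 0.0075, -0.04, 0, 0, 0]
    - [0, 0, -0.03, 0, 0, 0]
    - [0, 0, 0, 0, 0, 0]
    - [0, 0, 0, 0, 0, 0]

```text
clock: 24.1
tool_pos: [0.5291, 0.0498, 0.075]
orientation: [179.7, -51.2, -109.5]
force: [0.6, 0.5, 0.3]
opening: 0.0874
gripper_force: 0.0
```

Run:
```python
from leg import *
t=np.array([.511,-.0042,.0275]); print(((t-p0)/.8).round(4), ((R.from_euler('xyz',[-179.4,-50.4,-110.2],degrees=True)*r0.inv()).as_rotvec()/np.pi).round(4))
```

```text
[0.52905175 0.04976759 0.0750247 ] [ 179.65273183  -51.2098196  -109.45654647] 0.08738334719566199 [0.62571553 0.54941619 0.28142419]
to pinch pose shift [-0.0573 -0.1573 -0.0219] err yaw/tilt: tool z [-0.265 -0.733 -0.626] tool y [-0.941  0.338  0.004] ym [ 0.94  -0.342  0.   ]
[-0.0226 -0.0675 -0.0594] [ 0.0031 -0.0047 -0.0001]
```

Request:
play_rows:
  deltas:
    - [-0.006, -0.017, -0.015, 0.002, -0.002, 0]
    - [-0.006, -0.017, -0.015, 0, 0, 0]
    - [-0.006, -0.017, -0.015, 0, 0, 0]
    - [-0.0046, -0.0165, -0.0144, 0, 0, 0]
    - [0, 0, 0, 0, 0, 0]
    - [0, 0, 0, 0, 0, 0]

```text
clock: 24.7
tool_pos: [0.5121, -0.0032, 0.0289]
orientation: [-179.8, -50.5, -109.9]
force: [1.0, 0.5, -0.1]
opening: 0.0875
gripper_force: 0.0
```

Request:
play_rows:
  deltas:
    - [0, 0, 0, 0, 0, 0]
    - [0, 0, 0, 0, 0, 0]
    - [0, 0, 0, 0, 0, 0]
    - [0, 0, 0, 0, 0, 0]
    - [0, 0, 0, 0, 0, 0]
    - [0, 0, 0, 0, 0, 0]
  gripper: -1

```text
clock: 25.3
tool_pos: [0.5113, -0.0031, 0.0279]
orientation: [-179.9, -50.6, -109.8]
force: [-3.5, 4.9, 3.6]
opening: 0.0617
gripper_force: 30.0
```

Run:
```python
from leg import *
# meter frame lying
Rl=R.from_matrix(np.column_stack([[0,0,1],ym,zm])); po=mid-.075*zm; po[2]=.019
g=Rl.inv().apply(p0-po); rel=Rl.inv()*r0; print('g',g,'rel',rel.as_euler('xyz',degrees=True))
np.savez('grip.npz',g=g,rel=rel.as_matrix())
up=p0+[0,0,.17]
# stage 1: lift .1; stage2 rotate to upright meter about ym (+50 -> tool down), stage3 yaw, stage4 lean
r1=R.from_rotvec(np.radians(50)*ym)*r0; print('S2');plan(up,r0,np.array([.5,0,.25]),r1,3)
psi=4.9; Rf=E('z',psi)*R.from_euler('y',.46); rf=Rf*rel
mc=np.array([.554,-.006,.003]); mx=np.array([np.cos(np.radians(4.9)),np.sin(np.radians(4.9)),0])
pf=mc-.06*mx+Rf.apply(g)
# yaw at tool-down: from -110 to psi
r2=E('z',114.7)*r1; print('S4',pf); print((rf*r2.inv()).as_rotvec(degrees=True)); print(ik(pf,rf,[np.array([15,50,10,-10,-115,80.])]),ik(pf+[0,0,.1],rf,[np.array([15,50,10,-10,-115,80.])]))
```

```text
[ 0.51125278 -0.00307399  0.02789548] [-179.8963714   -50.61895067 -109.7821233 ] 0.06173149087062074 [-3.50541712  4.91629075  3.61162968]
to pinch pose shift [-0.035  -0.0912  0.037 ] err yaw/tilt: tool z [-0.26  -0.728 -0.634] tool y [-0.941  0.337 -0.001] ym [ 0.94  -0.342  0.   ]
g [0.00889548 0.00136853 0.10415068] rel [-1.79623686e+02  3.93807311e+01  1.73011353e-01]
S2
total shift [-0.0141  0.0038  0.0651] turn [ 0.261 -0.095 -0.   ] deg 50.0
1 [ 35.5  18.  -23.2  19.1 -78.4 -64.1]
2 [ 30.5   9.8 -22.7  11.7 -71.2 -55.5]
3 [ 23.    3.7 -20.8   0.7 -65.7 -43.2]
S4 [ 0.54811259 -0.00513118  0.09237535]
[-5.55663466 66.12302238  0.17083585]
[array([  13.87091299,   55.72131573,   19.85873354,   -9.68225571,
       -119.24058302,   81.6555893 ])] [array([  13.83512981,   49.86553114,   22.16766347,  -10.58767613,
       -127.28391646,   79.97457037])]
```

Request:
play_rows:
  deltas:
    - [0, 0, 0.01, 0, 0, 0]
    - [0, 0, 0.03, 0, 0, 0]
    - [0, 0, 0.04, 0, 0, 0]
    - [0, 0, 0.045, 0, 0, 0]
    - [-0.002, 0, 0.045, 0.04, -0.0145, 0]
    - [-0.002, 0, 0.045, 0.044, -0.016, 0]
    - [-0.002, 0.001, 0.03, 0.044, -0.016, 0]
    - [-0.002, 0.001, 0.02, 0.044, -0.016, 0]
    - [-0.003, 0.001, 0.015, 0.044, -0.016, 0]
    - [-0.003, 0.001, 0, 0.044, -0.016, 0]

```text
clock: 26.3
tool_pos: [0.5004, 0.0001, 0.2544]
orientation: [-179.5, -0.3, -109.8]
force: [-0.0, -1.3, -6.2]
opening: 0.0618
gripper_force: 30.0
```

Request:
play_rows:
  deltas:
    - [0, 0, 0, 0, 0, 0.02]
    - [0, 0, 0, 0, 0, 0.044]
    - [0, 0, 0, 0, 0, 0.044]
    - [0, 0, 0, 0, 0, 0.044]
    - [0, 0, 0, 0, 0, 0.044]
    - [0, 0, 0, 0, 0, 0.044]
    - [0, 0, 0, 0, 0, 0.044]
    - [0, 0, 0, 0, 0, 0.044]
    - [0, 0, 0, 0, 0, 0.044]
    - [0, 0, 0, 0, 0, 0.044]

```text
clock: 27.3
tool_pos: [0.4989, -0.0006, 0.251]
orientation: [-179.8, -0.7, -34.7]
force: [0.8, -0.8, -5.3]
opening: 0.0621
gripper_force: 30.0
```

Request:
play_rows:
  deltas:
    - [0, 0, 0, 0, 0, 0.044]
    - [0, 0, 0, 0, 0, 0.044]
    - [0, 0, 0, 0, 0, 0.044]
    - [0, 0, 0, 0, 0, 0.044]
    - [0, 0, 0, 0, 0, 0.044]
    - [0, 0, 0, 0, 0, 0]
    - [0, 0, 0, 0, 0, 0]

```text
clock: 28.0
tool_pos: [0.4995, -0.0004, 0.2513]
orientation: [-179.8, -0.7, 4.4]
force: [0.4, 0.0, -5.3]
opening: 0.0621
gripper_force: 30.0
```

```bash
cat > fin.py <<'E'
from kin import *
G=np.load('grip.npz'); g=G['g']; rel=R.from_matrix(G['rel'])
o=log(); p0=np.array(o['tool_pos']);r0=R.from_euler('xyz',o['orientation'],degrees=True)
Rf=E('z',4.9)*R.from_euler('y',.46); rf=Rf*rel
mc=np.array([.554,-.006,.003]); mx=np.array([np.cos(np.radians(4.9)),np.sin(np.radians(4.9)),0])
pf=mc-.06*mx+Rf.apply(g)
print(p0,o['orientation'],o['force'],o['opening'])
E
python3 - <<'E'
from fin import *
plan(p0,r0,pf+[0,0,.1],rf,5)
E
```

```text
[ 4.99483713e-01 -4.28770155e-04  2.51287092e-01] [-179.75068735   -0.73543757    4.37706592] [ 0.4357615   0.04174069 -5.25882541] 0.06205941453786284
total shift [ 0.0608 -0.0059 -0.0736] turn [-0.0294  0.3681  0.0032] deg 66.5
1 [ 19.4  12.9 -10.6  -3.5 -78.7  76.2]
2 [ 17.2  22.5  -1.1  -5.7 -91.6  78.5]
3 [  15.7   32.     7.5   -7.3 -104.    79.7]
4 [  14.6   41.2   15.3   -8.9 -115.9   80.2]
5 [  13.8   49.9   22.2  -10.6 -127.3   80. ]
```

Request:
play_rows:
  deltas:
    - [0.006, -0.0006, -0.004, -0.0029, 0.0368, 0.0003]
    - [0.006, -0.0006, -0.004, -0.0029, 0.0368, 0.0003]
    - [0.006, -0.0006, -0.006, -0.0029, 0.0368, 0.0003]
    - [0.006, -0.0006, -0.006, -0.0029, 0.0368, 0.0003]
    - [0.006, -0.0006, -0.007, -0.0029, 0.0368, 0.0003]
    - [0.006, -0.0006, -0.008, -0.0029, 0.0368, 0.0003]
    - [0.006, -0.0006, -0.009, -0.0029, 0.0368, 0.0003]
    - [0.006, -0.0006, -0.01, -0.0029, 0.0368, 0.0003]
    - [0.006, -0.0006, -0.01, -0.0029, 0.0368, 0.0003]
    - [0.006, -0.0006, -0.01, -0.003, 0.0368, 0.0003]

```text
clock: 29.0
tool_pos: [0.5494, -0.0049, 0.1912]
orientation: [-179.3, 65.7, 5.3]
force: [0.7, -0.4, -4.8]
opening: 0.0618
gripper_force: 30.0
```

Request:
play_rows:
  deltas:
    - [0, 0, 0, 0, 0, 0]
    - [0, 0, 0, 0, 0, 0]
    - [0, 0, 0, 0, 0, 0]

```text
clock: 29.3
tool_pos: [0.549, -0.005, 0.1937]
orientation: [-179.1, 65.3, 5.6]
force: [-0.6, -0.4, -4.5]
opening: 0.0619
gripper_force: 30.0
```

Run:
```python
from fin import *
print('remaining shift',((pf-p0)/.8).round(4),'turn',((rf*r0.inv()).as_rotvec()/np.pi).round(4))
Rm=r0*rel.inv(); ctr=p0-Rm.apply(g)+Rm.apply([0,0,.075]); print('nominal meter z',Rm.apply([0,0,1]).round(3),'x',Rm.apply([1,0,0]).round(3))
for n in('scene','top'):
    shot(n,'k_'+n); w,p=pts('k_'+n)
    X=w.reshape(-1,3); d=Rm.inv().apply(np.nan_to_num(X,nan=9)-ctr)
    # screen side points: x~-16
    b=(abs(d[:,0]+.016)<.012)&(abs(d[:,1])<.027)&(abs(d[:,2])<.07); q=X[b]; print(n,'front',len(q))
    if len(q)>60:
        v=np.linalg.svd(q-q.mean(0),full_matrices=False)[2][2]; v*=-np.sign(v[0]); print('front normal (=-x_m)',v.round(3),'offset',d[b][:,0].mean().round(4))
cv2.imwrite('pics/c8.png',cv2.resize(pts('k_scene')[1][180:400,230:450],(600,600),interpolation=2))
```

```text
[ 0.54898472 -0.00498161  0.19374907] [-179.07429714   65.31410635    5.58751145] [-0.59488333 -0.35316768 -4.54616259] 0.06186392590051872
remaining shift [-0.0011 -0.0002 -0.1267] turn [-0.0011  0.0023 -0.0002]
nominal meter z [0.436 0.035 0.899] x [ 0.896  0.078 -0.437]
scene front 2619
front normal (=-x_m) [-0.89  -0.087  0.447] offset -0.0171
top front 247
front normal (=-x_m) [-0.883 -0.103  0.457] offset -0.0194
```

View pics/c8.png

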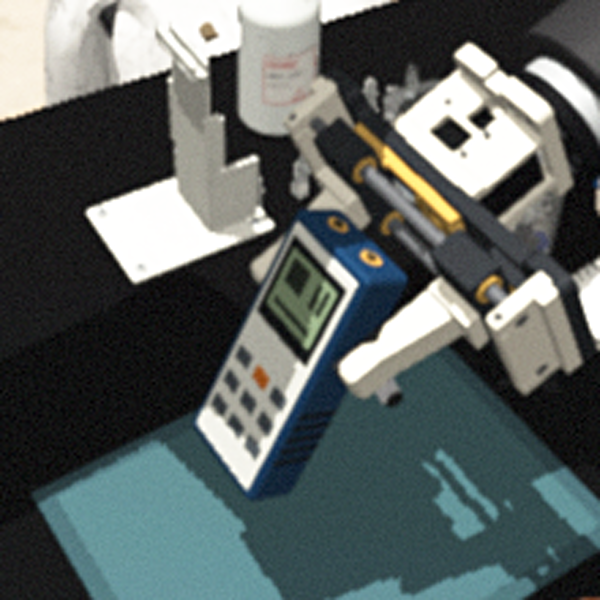

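The meter hangs leaning back with its screen to the robot and its leg open behind; the foot shows at (390,395) in the crop. I'll lower it.

Request:
play_rows:
  deltas:
    - [-0.001, 0, -0.02, -0.001, 0.002, 0]
    - [0, 0, -0.03, 0, 0, 0]
    - [0, 0, -0.03, 0, 0, 0]
    - [0, 0, -0.022, 0, 0, 0]
    - [0, 0, -0.012, 0, 0, 0]
    - [0, 0, 0, 0, 0, 0]
    - [0, 0, 0, 0, 0, 0]

```text
clock: 30.1
tool_pos: [0.5479, -0.0049, 0.1015]
orientation: [-179.2, 65.9, 5.5]
force: [-0.1, -1.0, -4.6]
opening: 0.0616
gripper_force: 30.0
```

Request:
play_rows:
  deltas:
    - [0, 0, -0.002, 0, 0, 0]
    - [0, 0, -0.002, 0, 0, 0]
    - [0, 0, 0, 0, 0, 0]
    - [0, 0, 0, 0, 0, 0]

```text
clock: 30.5
tool_pos: [0.5476, -0.0051, 0.1003]
orientation: [-179.2, 66.0, 5.5]
force: [-0.7, 1.6, 5.6]
opening: 0.0621
gripper_force: 30.0
```

Request:
play_rows:
  deltas:
    - [0, 0, 0.001, 0, 0, 0]
    - [0, 0, 0, 0, 0, 0]
    - [0, 0, 0, 0, 0, 0]

```text
clock: 30.8
tool_pos: [0.5476, -0.0051, 0.1003]
orientation: [-179.2, 66.0, 5.5]
force: [0.1, 2.1, 6.8]
opening: 0.0621
gripper_force: 30.0
```

```bash
cat > ang.py <<'E'
from fin import *
import sys
def look(f):
    Rm=Rf; ctr=mc-.06*mx+[0,0,.0075]+Rm.apply([0,0,.075])
    shot('scene',f); w,p=pts(f); X=np.nan_to_num(w.reshape(-1,3),nan=9); d=Rm.inv().apply(X-ctr)
    b=(abs(d[:,0]+.016)<.012)&(abs(d[:,1])<.027)&(abs(d[:,2])<.065); q=X[b]
    v=np.linalg.svd(q-q.mean(0),full_matrices=False)[2][2]; v*=-np.sign(v[0]); print('normal',v.round(3),'lean',np.arcsin(v[2]).round(3),'yaw',np.degrees(np.arctan2(-v[1],-v[0])).round(1),d[b].mean(0).round(4))
if __name__=='__main__': look(sys.argv[1])
E
python3 ang.py n1
```

```text
[ 0.54757721 -0.00509947  0.10030647] [-179.22063319   66.01215103    5.49912106] [0.0550533  2.14891375 6.82373705] 0.062128923790540844
normal [-0.893 -0.088  0.441] lean 0.456 yaw 5.6 [-0.0177 -0.0014  0.0028]
```

Its lean is 0.456 rad and it is in contact with the mat, so I'll release it, check, then retreat along the tool axis.

Request:
play_rows:
  deltas:
    - [0, 0, 0, 0, 0, 0]
    - [0, 0, 0, 0, 0, 0]
    - [0, 0, 0, 0, 0, 0]
    - [0, 0, 0, 0, 0, 0]
    - [0, 0, 0, 0, 0, 0]
    - [0, 0, 0, 0, 0, 0]
    - [0, 0, 0, 0, 0, 0]
  gripper: 1

```text
clock: 31.55
tool_pos: [0.5474, -0.005, 0.0988]
orientation: [-179.2, 66.0, 5.5]
force: [-0.0, -0.6, 0.1]
opening: 0.0878
gripper_force: 0.0
```

```bash
python3 ang.py n2
```

```text
[ 0.54743858 -0.00496737  0.09878996] [-179.20100798   66.01124946    5.4778705 ] [-0.0479606  -0.58128792  0.11606412] 0.08778958335299404
normal [-0.895 -0.086  0.438] lean 0.453 yaw 5.5 [-0.0179 -0.0014  0.0028]
```

Request:
play_rows:
  deltas:
    - [0.02, 0.002, 0.009, 0, 0, 0]
    - [0.035, 0.0034, 0.0155, 0, 0, 0]
    - [0.035, 0.0034, 0.0155, 0, 0, 0]
    - [0.035, 0.0034, 0.0155, 0, 0, 0]
    - [0, 0, 0.045, 0, -0.02, 0]
    - [0, 0, 0.045, 0, -0.03, 0]
    - [0, 0, 0.045, 0, -0.03, 0]
    - [0, 0, 0, 0, 0, 0]
    - [0, 0, 0, 0, 0, 0]

```text
clock: 32.5
tool_pos: [0.6476, 0.0049, 0.2545]
orientation: [178.7, 51.3, 3.7]
force: [-0.8, -0.2, -0.9]
opening: 0.088
gripper_force: 0.0
```

Run:
```python
from ang import *
look('n3'); print(p0,o['force'])
w,p=pts('n3'); pp=pts('s0')[1]
cv2.imwrite('pics/c9.png',cv2.resize(p[130:430,200:500],(600,600)))
```

```text
[0.6475921  0.00493518 0.25454818] [178.69991414  51.31201796   3.67418577] [-0.75176787 -0.20991941 -0.91129067] 0.08796204935407236
normal [-0.894 -0.089  0.438] lean 0.454 yaw 5.7 [-0.0179 -0.0015  0.0025]
[0.6475921  0.00493518 0.25454818] [-0.75176787 -0.20991941 -0.91129067]
```

View pics/c9.png

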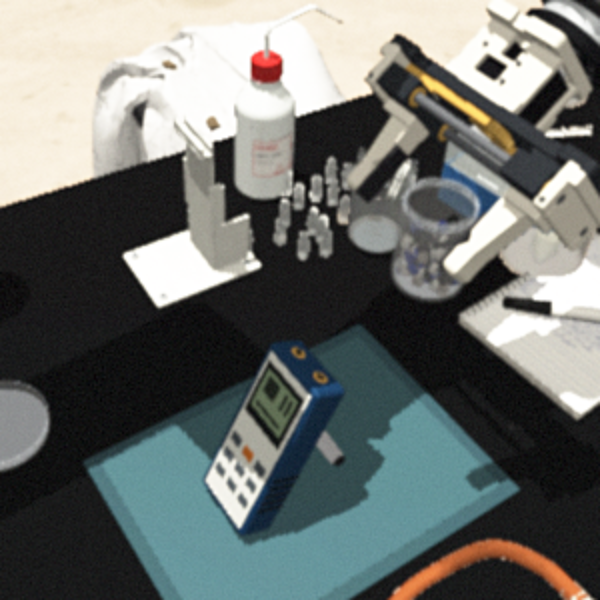

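The meter stands free on the mat, leaning 0.454 rad on its open leg with the screen to the robot. The bystanders are in place and the gripper is clear, so I'll hand it in.

Request:
play_rows:
  deltas:
    - [0, 0, 0, 0, 0, 0]
    - [0, 0, 0, 0, 0, 0]
    - [0, 0, 0, 0, 0, 0]

```text
clock: 32.85
tool_pos: [0.6474, 0.0048, 0.2497]
orientation: [178.6, 51.8, 3.6]
force: [0.3, 0.3, 0.0]
opening: 0.0876
gripper_force: 0.0
```

```bash
python3 -c "
from plant import *
print(close_job())"
```

```text
the job is handed in; nothing more can be done
None
```

The job is handed in (no verdict was returned): the last camera check showed the meter standing free on the mat, leaning back 0.454 rad on its opened leg with the screen towards the robot and the four bystanders in place, at 32.9 s of the 72 s.

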